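# Reload the pivot-bearing wash carrier and lock it

## Robot

A 6-joint arm with a two-finger parallel gripper is mounted at the origin on the work surface. World frame = base frame: x ahead of the robot, y to its left, z up, the work surface at z = 0. Lengths are in m, angles in degrees, forces in N, time in s.
With the tool pointing down it reaches from about 0.35 to 0.875 m from the base axis. Payload 4.2 kg.
Tool frame: the origin (TCP) lies on the centre line of the jaws, within the pads' length; the fingertips stand r.tip_extent ahead of it and the grasp point (between the pads) lies 11 mm behind it (r.tip_extent is the distance from the TCP to the fingertips, in m); z points along the fingers, y is the line along which they close (so a half turn about z gives the same grasp; the last joint's range is limited). The gripper opens to 87 mm and grips with 3 to 60 N. Pads are 19 mm wide; open, the fingers measure 117 mm over their backs; the gripper's body (75 mm by 190 mm) begins 51 mm behind the grasp point.
Start: joints at [81.394, 22.042, 0.453, 0, -68.411, -14.817], TCP at [0.248, 0.573, 0.204] pointing down, gripper open.
Joint ranges: [-179.83, 179.83], [-69.29, 118.12], [-61.27, 80.66], [-181.25, 117.63], [-171.15, -9.14], [-177.46, 177.46]. Speed limits (degrees/s): [159.86, 159.86, 180, 180, 180, 180].

## Interface

Orientations are given as a 3x3 rotation matrix whose columns are the frame's x, y, z axes.
In Python, from station import r gives the robot as it stands.
- The arm moves only by the shell command python3 -m jog 'ROWS'. ROWS is text: rows parted by semicolons, each of 5 numbers parted by spaces: the opening, from 0 (shut) to 1 (fully open), then the shift along the world's x, y, z in mm, then the turn about the world's z in degrees. In form: hand dx dy dz roll; .... A call has 1 to 5 rows; each row shifts and turns the commanded pose from where the row before left it; what a row does not reach is not made up. A row lasts 1/8 s, in which the tool goes at most 62.5 mm and 10.7 degrees, less where a joint would pass 70% of its speed; a pose out of reach is approached as far as the arm can. A call is refused whole if a number of a shift passes 62.5 or a number of a turn 10.7, either way. A call with a gripper value outside its range is refused whole. The fingers move at their own pace and stop on an object; the grip force is fixed at half the most. Time passes only in rows, so rows that do not move let the fingers close. It gives the time, the measured TCP pose, the force, the opening and the grip force at its end, in the units of the state.
- r.sense(): the state, without advancing time (a new reading comes with each control period).
- r.capture(name): name is "scene" or "top"; returns a dict with "pixels" (400x640x3 uint8, red, green, blue), "fovy" (degrees; the focal length in pixels is half the picture's height over the tangent of half this angle, whatever the lens; pixels are square), "cx", "cy" (the principal point, pixels), "k1" (the pictures are not rectified: a ray, as slopes to the right and down, at radius r is drawn at 1 + k1 r^2 times it, then the intrinsics apply), "origin" and "orientation" of the camera in the world. Camera axes: x right, y down, z forward; pixel columns grow to the right and rows downward; lengths in m; the calibration is good to about 2 mm. A picture is of the moment at which its call begins. There is no depth.
- r.finish_job(): hands the job in; it is judged then, once.
The state is a dict: "time_s": time; "joints": joint angles; "joint_velocities": joint speeds; "effort": joint torques, N m; "tcp_pos": TCP position; "ee_rot": TCP orientation; "wrist_force": force on the tool from outside, world axes, zero at the start; "moment": the same for the moment, N m; "gripper_width": opening from 0.0 (shut) to 1.0 (fully open); "gripper_force": force on a finger pad.
Only numpy, scipy, OpenCV 4.12 (cv2) and the standard library are available. Lean on these libraries where they do the work, as an engineer would, in place of code of your own. Each camera call takes 0.05 s, during which the arm holds its last target. There are 200 camera calls.

## Task

In the aluminium carrier on the bench, take out every worn hollow bush and put it in the scrap tin, then drop each new sealed bearing lying on the bench flat into a pocket of its own, until none is left outside (spare pockets stay empty). Once the bushes are scrapped and the bearings are in, drive the sprung locking pin fully down with the mallet, never pushing the pin with the gripper, and put the mallet back on its rest as it was: head standing on the seat, handle in the fork. Leave the other things on the bench where they are.

Things in the scene. Friction and masses are not known exactly. Their poses are not given: they have to be found in the camera images.
- pocket0 (a point): centre of the mouth of a pocket, level with the top face (18 mm above the bench) of the aluminium carrier, a fixed block 144 (x) x 184 (y) mm; pocket 39 mm wide, 8 mm deep, flat floor. Axes as the carrier's, z up; from the carrier's middle it lies at x, y = (40, -54) mm, the locking pin at (-40, 54) mm
- pocket1 (a point): centre of the mouth of a pocket, level with the top face (18 mm above the bench) of the aluminium carrier, a fixed block 144 (x) x 184 (y) mm; pocket 39 mm wide, 8 mm deep, flat floor. Axes as the carrier's, z up; from the carrier's middle it lies at x, y = (40, 0) mm, the locking pin at (-40, 54) mm
- pocket2 (a point): centre of the mouth of a pocket, level with the top face (18 mm above the bench) of the aluminium carrier, a fixed block 144 (x) x 184 (y) mm; pocket 39 mm wide, 8 mm deep, flat floor. Axes as the carrier's, z up; from the carrier's middle it lies at x, y = (40, 54) mm, the locking pin at (-40, 54) mm
- pocket3 (a point): centre of the mouth of a pocket, level with the top face (18 mm above the bench) of the aluminium carrier, a fixed block 144 (x) x 184 (y) mm; pocket 39 mm wide, 8 mm deep, flat floor. Axes as the carrier's, z up; from the carrier's middle it lies at x, y = (-40, -54) mm, the locking pin at (-40, 54) mm
- pocket4 (a point): centre of the mouth of a pocket, level with the top face (18 mm above the bench) of the aluminium carrier, a fixed block 144 (x) x 184 (y) mm; pocket 39 mm wide, 8 mm deep, flat floor. Axes as the carrier's, z up; from the carrier's middle it lies at x, y = (-40, 0) mm, the locking pin at (-40, 54) mm
- lock_pin (a joint): travel of the locking pin: 0 standing up, 0.014 m fully down; moves straight down against about 8 N and stays where it is driven
- pin_top (a point): centre of the top face of the locking pin's round steel head (22 mm wide, 6 mm thick, on a 12 mm stem); up, it stands 32 mm above the carrier's top face. A 26 mm collar, 8 mm high, surrounds its foot
- bearing0: new sealed pivot bearing: solid-looking steel disc 35 mm wide, 16 mm high, black seals round a small bore (collides as a solid disc); 60 g. Origin at its centre, z along its axis. Lies on the bench at the start; may be absent
- bearing1: new sealed pivot bearing: solid-looking steel disc 35 mm wide, 16 mm high, black seals round a small bore (collides as a solid disc); 60 g. Origin at its centre, z along its axis. Lies on the bench at the start; may be absent
- bearing2: new sealed pivot bearing: solid-looking steel disc 35 mm wide, 16 mm high, black seals round a small bore (collides as a solid disc); 60 g. Origin at its centre, z along its axis. Lies on the bench at the start; may be absent
- bearing3: new sealed pivot bearing: solid-looking steel disc 35 mm wide, 16 mm high, black seals round a small bore (collides as a solid disc); 60 g. Origin at its centre, z along its axis. Lies on the bench at the start; may be absent
- bearing4: new sealed pivot bearing: solid-looking steel disc 35 mm wide, 16 mm high, black seals round a small bore (collides as a solid disc); 60 g. Origin at its centre, z along its axis. Lies on the bench at the start; may be absent
- bush0: worn bush: hollow dark steel ring 35 mm wide, 16 mm high, with a wide open bore 24 mm (the bore cannot be entered by a finger); 50 g. Origin at its centre, z along its axis. Sits in a pocket at the start, its upper 8 mm standing out; may be absent
- bush1: worn bush: hollow dark steel ring 35 mm wide, 16 mm high, with a wide open bore 24 mm (the bore cannot be entered by a finger); 50 g. Origin at its centre, z along its axis. Sits in a pocket at the start, its upper 8 mm standing out; may be absent
- bush2: worn bush: hollow dark steel ring 35 mm wide, 16 mm high, with a wide open bore 24 mm (the bore cannot be entered by a finger); 50 g. Origin at its centre, z along its axis. Sits in a pocket at the start, its upper 8 mm standing out; may be absent
- tin_in (a point): centre of the inner floor, 3 mm above the bench, of the scrap tin: an open square tin of dark steel fixed to the bench, 120 x 120 mm along x and y, 40 mm high, walls 3 mm
- mallet: mallet, 0.3 kg: black cylindrical head 36 mm wide, 70 mm tall, upright with a striking face at each end; wooden handle of section 20 mm wide x 24 mm high running along the mallet's -x from the head to 148 mm, at the head's mid height. Origin at the centre of the head, z along the head (up on the rest). Take it by the handle some 50 mm from the head's axis, squeezing across the 20 mm width
- mallet_face (a point): centre of the mallet's lower striking face, 35 mm below its origin
- mallet_neck (a point): point on the handle's axis 115 mm from the head's axis, which lies in the rest's fork
- rest_seat (a point): centre of the top face (8 mm above the bench, 75 x 75 mm) of the plywood mallet rest's seat, on which the mallet's head stands
- rest_fork (a point): bottom of the fork's slot, 115 mm along the rest's -x from the seat centre, 30.5 mm above the bench; slot 36 mm wide, prongs rise 18 mm above its bottom; the handle lies in it with 0.5 mm to spare below
- cog: loose toothed sprocket lying flat, about 90 mm wide, 4 mm thick; bystander, origin centre of its underside
- grease: white grease jar, 68 mm wide, 55 mm tall; bystander
- driver: screwdriver lying flat, 190 mm long; bystander

How it is judged:
By the outcome, as a careful person would: the job done as asked, in the order asked, and still so for the second after the job is handed in, with the robot touching nothing.
Of bearing0, bearing1, bearing2, bearing3, bearing4 only 3 to 5 are there at a start; the rules pass over those that are not, and their reading is None.
Of bush0, bush1, bush2 only 2 to 3 are there at a start; the rules pass over those that are not, and their reading is None.
At some moment in a run one of bearing0, bearing1, bearing2, bearing3, bearing4 may be knocked a few centimetres aside while the robot is not near it.
It also fails if it takes over 210 s, if anything falls off the work surface, if the arm or the gripper's body presses on something with over 40 N, if the wrist force passes 120 N, or if a joint passes its speed limit or range.

## Working session

There is one attempt and no reset: what is moved stays moved. The work goes in short steps, Python scripts to look and compute and a shell command to move; the robot and the scene stay as the last step left them, time stands still between calls to the robot, and variables do not carry over. Pictures are saved under pics/ and viewed, at most 14 in all, crops included, and the job is handed in when it is done.

```bash
ls; mkdir -p pics; cat > h.py <<'E'
import numpy as np, cv2
from station import r
def cap(n,f=None):
    c=r.capture(n)
    if f: cv2.imwrite(f,c["pixels"][:,:,::-1])
    return c
def K(c):
    f=200/np.tan(np.radians(c["fovy"])/2)
    return np.array([[f,0,c["cx"]],[0,f,c["cy"]],[0,0,1.]]),np.array([c["k1"],0,0,0.])
def ray(c,uv,z):
    k,d=K(c); p=cv2.undistortPoints(np.array(uv,float).reshape(-1,1,2),k,d).reshape(-1,2)
    v=np.c_[p,np.ones(len(p))]@np.array(c["orientation"]).T; o=np.array(c["origin"])
    return o+v*((z-o[2])/v[:,2])[:,None]
def proj(c,P):
    k,d=K(c); R=np.array(c["orientation"]).T
    return cv2.projectPoints(np.array(P,float).reshape(-1,1,3),cv2.Rodrigues(R)[0],-R@np.array(c["origin"]),k,d)[0].reshape(-1,2)
E
python3 - <<'E'
from h import *
for n in("scene","top"):
    c=cap(n,f"pics/{n}0.png"); print(n,c["fovy"],c["k1"],c["cx"],c["cy"],np.round(c["origin"],3),np.round(c["orientation"],3).tolist())
print(r.sense(),r.tip_extent)
E
```

```text
pics
scene 50.175770038681456 0.0291917256682628 315.55782256382264 201.18945803790564 [ 1.1   -0.696  0.821] [[0.798, 0.367, -0.478], [0.602, -0.511, 0.614], [-0.019, -0.777, -0.629]]
top 46.50241070397992 -0.08015781724958895 320.6536625486398 200.24470499771553 [0.418 0.016 1.424] [[-0.029, -0.997, 0.069], [-0.999, 0.03, 0.018], [-0.02, -0.068, -0.997]]
{'time_s': 0.1, 'joints': array([ 8.13936531e+01,  2.20885332e+01,  3.88072010e-01, -2.48349336e-02,
       -6.84118266e+01, -1.48168327e+01]), 'joint_velocities': array([-0.02501529, -0.09026389,  0.13739959,  0.12314609, -0.01327391,
        0.00458196]), 'effort': array([-1.36882563e-04, -3.91691852e+01,  1.87934554e+01,  4.23180073e+00,
        1.34753046e-02, -6.85758232e-05]), 'tcp_pos': array([0.24820704, 0.57297767, 0.2030505 ]), 'ee_rot': array([[ 9.17530354e-01, -3.97665150e-01, -6.91775091e-04],
       [-3.97665736e-01, -9.17528440e-01, -1.87737656e-03],
       [ 1.11843911e-04,  1.99764523e-03, -9.99997998e-01]]), 'wrist_force': array([0.29008266, 1.00606245, 0.26911597]), 'moment': array([ 0.00850087,  0.01493513, -0.04202079]), 'gripper_force': 0.0, 'gripper_width': 0.9976728297772975} 0.008
```

View pics/top0.png

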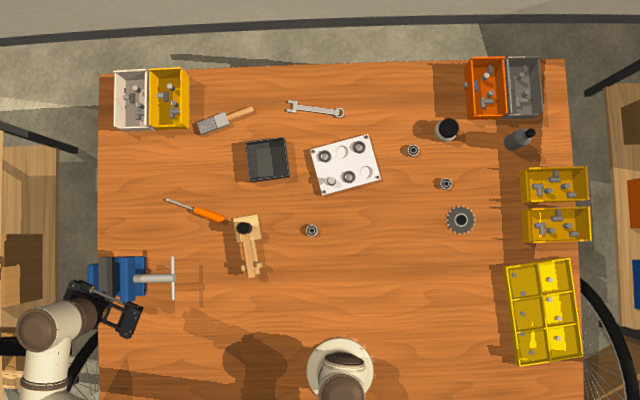

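View pics/scene0.png

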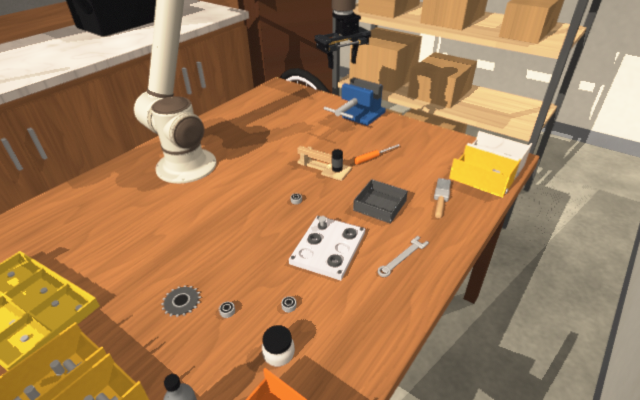

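Top view: carrier around (345,165), three bearings at (312,231), (413,151) and (446,184), tin at (267,160), and the mallet on its rest at (246,230). Image up is +x. Next I'll zoom in.

```bash
python3 - <<'E'
import cv2
a=cv2.imread("pics/top0.png"); b=cv2.imread("pics/scene0.png")
cv2.imwrite("pics/c1.png",cv2.resize(a[128:283,228:458],(0,0),fx=3.4,fy=3.4,interpolation=cv2.INTER_CUBIC))
cv2.imwrite("pics/c2.png",cv2.resize(b[140:290,255:415],(0,0),fx=4,fy=4,interpolation=cv2.INTER_CUBIC))
E
```

```text
(no output)
```

View pics/c1.png

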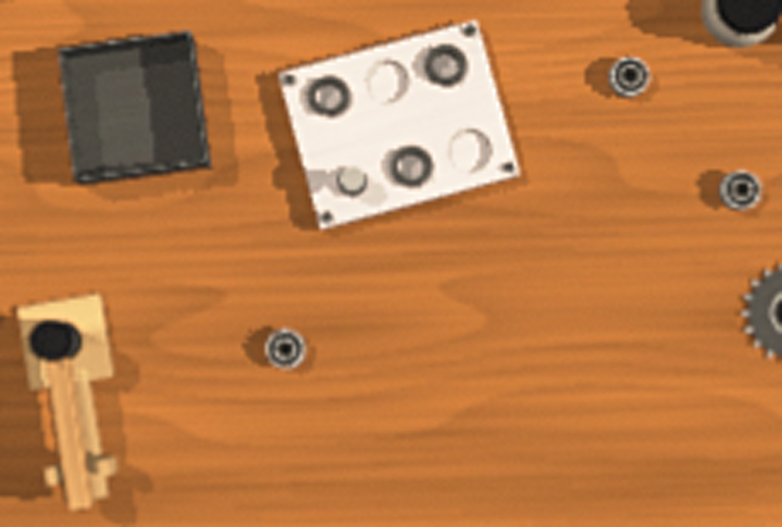

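View pics/c2.png

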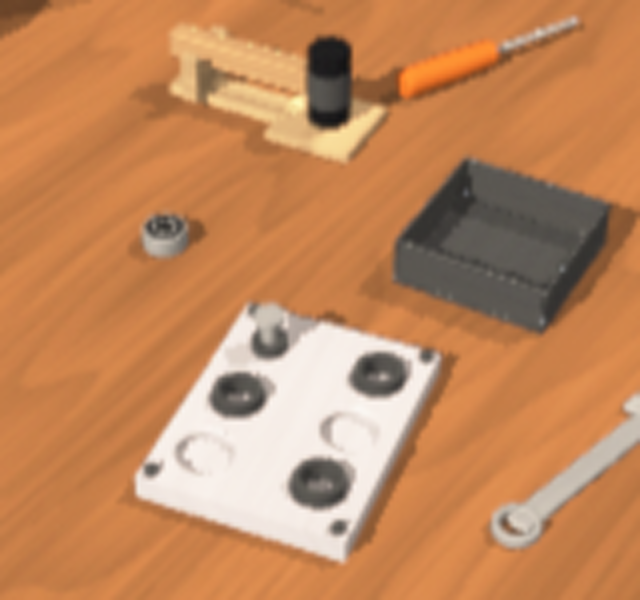

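Bushes are in pockets 0, 2 and 4, pockets 1 and 3 are empty, and there are three bearings. Next step is to measure everything from the masks.

```bash
cat >> h.py <<'E'
def blobs(c,box,smax=90,vmin=0,vmax=255,amin=25):
    x0,y0,x1,y1=box; hsv=cv2.cvtColor(c["pixels"],cv2.COLOR_RGB2HSV)
    m=((hsv[...,1]<smax)&(hsv[...,2]>=vmin)&(hsv[...,2]<=vmax)).astype(np.uint8)
    k=np.zeros_like(m);k[y0:y1,x0:x1]=1;m*=k
    cs=cv2.findContours(m,cv2.RETR_EXTERNAL,cv2.CHAIN_APPROX_NONE)[0]
    return [cv2.convexHull(q) for q in cs if cv2.contourArea(q)>=amin]
def bearings(c,box,z=.008):
    """centroid of silhouette hull -> at mid height"""
    out=[]
    for q in blobs(c,box):
        M=cv2.moments(q); uv=(M["m10"]/M["m00"],M["m01"]/M["m00"])
        w=ray(c,q.reshape(-1,2),z)[:,:2]
        out.append((np.round(uv,1).tolist(),M["m00"],np.round(ray(c,[uv],z)[0],4).tolist(),np.round(np.ptp(w,axis=0),3).tolist()))
    return out
def carrier(c,box):
    q=max(blobs(c,box,60,175),key=cv2.contourArea)
    w=ray(c,q.reshape(-1,2),.018)[:,:2].astype(np.float32)
    return cv2.minAreaRect(w*1000)
E
python3 - <<'E'
from h import *
t=r.capture("top"); s=r.capture("scene")
print("car",carrier(t,(295,125,395,210)),carrier(s,(280,205,375,285)))
for b in((298,218,326,244),(402,142,424,160),(436,174,456,194)):
    print("T",bearings(t,b))
for b in((285,188,306,208),(276,290,302,315),(214,298,240,322)): print("S",bearings(s,b))
# bush tops (dark) z=.026 inside the carrier
for b in((312,145,336,168),(348,138,370,158),(340,166,360,188)):
    for q in blobs(t,b,120,0,150):
        (x,y),R=cv2.minEnclosingCircle(q); print("bush",x,y,R,ray(t,[(x,y)],.026)[0].round(4))
tin=[(246.3,141.5),(284,137.5),(290,177),(250.5,182)]
w=ray(t,tin,.04); print("tin",w.round(3).tolist(),w.mean(0))
# mallet head top (black), rest
for c,b,zz in((t,(230,215,256,245),.078),(s,(328,146,346,174),.078)):
    for q in blobs(c,b,120,0,60): 
        print("head",cv2.boundingRect(q),cv2.minEnclosingCircle(q),ray(c,[cv2.minEnclosingCircle(q)[0]],zz))
E
```

```text
car ((622.59228515625, -36.04579162597656), (143.83758544921875, 183.18975830078125), 13.624200820922852) ((625.8017578125, -38.41907501220703), (147.615234375, 201.9516143798828), 13.552719116210938)
T [([311.5, 230.1], 89.5, [0.4255, 0.0716, 0.008], [0.031, 0.034])]
T [([412.4, 150.1], 92.5, [0.6615, -0.2451, 0.008], [0.032, 0.034])]
T [([445.5, 183.5], 98.5, [0.5553, -0.3419, 0.008], [0.034, 0.034])]
S [([295.9, 198.5], 83.0, [0.4257, 0.0731, 0.008], [0.042, 0.047])]
S [([288.5, 304.0], 178.5, [0.6606, -0.2436, 0.008], [0.041, 0.042])]
S [([226.7, 309.3], 185.5, [0.5547, -0.3395, 0.008], [0.04, 0.041])]
bush 324.125 156.0 6.206195831298828 [0.6485 0.0265 0.026 ]
bush 358.5 146.5 6.36406135559082 [ 0.6743 -0.0786  0.026 ]
bush 348.2804870605469 176.40243530273438 6.2818284034729 [ 0.584  -0.0445  0.026 ]
tin [[0.698, 0.26, 0.04], [0.707, 0.146, 0.04], [0.586, 0.13, 0.04], [0.575, 0.25, 0.04]] [0.64148381 0.19659329 0.04      ]
head (237, 223, 14, 11) ((243.5, 228.0), 6.800835609436035) [[0.43697564 0.26630387 0.078     ]]
head (333, 150, 9, 21) ((336.5, 160.0), 10.30786418914795) [[0.46505768 0.23182875 0.078     ]]
```

```bash
python3 -m jog '0.63 36 -50 0 -10.6;0.63 36 -50 0 -10.6;0.63 36 -50 0 -10.6;0.63 36 -50 0 -10.6;0.63 36 -50 0 -10.6'; python3 -m jog '0.63 36 -50 0 0;0.63 36 -50 0 0;0.63 36 -50 0 0;0.63 36 -50 0 0;0.63 36 -50 -30 0';python3 -m jog '0.63 40 -47 -40 0;0.63 0 0 -40 0;0.63 0 0 -30 0;0.63 0 0 0 0'
```

```text
time_s: 0.82
tcp_pos: [0.4292, 0.3218, 0.2041]
ee_rot: [[0.229, -0.973, 0.0], [-0.973, -0.229, 0.0], [-0.0, -0.0, -1.0]]
wrist_force: [-0.1, 0.1, 0.2]
gripper_width: 0.639
gripper_force: 0.0
time_s: 1.45
tcp_pos: [0.608, 0.0764, 0.1787]
ee_rot: [[0.235, -0.972, 0.006], [-0.972, -0.235, 0.002], [-0.0, -0.006, -1.0]]
wrist_force: [-0.5, 0.8, -0.0]
gripper_width: 0.63
gripper_force: 0.0
time_s: 1.95
tcp_pos: [0.6372, 0.0372, 0.0697]
ee_rot: [[0.234, -0.972, -0.007], [-0.972, -0.234, -0.002], [0.0, 0.007, -1.0]]
wrist_force: [0.4, -0.4, 0.9]
gripper_width: 0.629
gripper_force: 0.0
```

```bash
python3 -m jog '0.63 11.6 -11.2 0 0;0.63 0 0 -25 0;0.63 0 0 -16 0;0.63 0 0 0 0'; python3 -m jog '0.2 0 0 0 0;0.2 0 0 0 0;0.2 0 0 0 0;0.2 0 0 0 0'; python3 -m jog '0.2 0 0 15 0;0.2 0 0 40 0;0.2 0 0 10 0;0.2 0 0 0 0'
```

```text
time_s: 2.45
tcp_pos: [0.6506, 0.0265, 0.0312]
ee_rot: [[0.235, -0.972, -0.001], [-0.972, -0.235, -0.0], [0.0, 0.001, -1.0]]
wrist_force: [0.2, -0.8, 0.5]
gripper_width: 0.632
gripper_force: 0.0
time_s: 2.95
tcp_pos: [0.651, 0.0268, 0.0321]
ee_rot: [[0.235, -0.972, 0.001], [-0.972, -0.235, 0.0], [0.0, -0.001, -1.0]]
wrist_force: [-0.3, 0.4, -0.3]
gripper_width: 0.263
gripper_force: 0.0
time_s: 3.45
tcp_pos: [0.6514, 0.027, 0.0981]
ee_rot: [[0.235, -0.972, 0.002], [-0.972, -0.235, 0.001], [-0.0, -0.003, -1.0]]
wrist_force: [-0.3, 0.5, 0.0]
gripper_width: 0.205
gripper_force: 0.0
```

```bash
python3 -m jog '0.63 -2.4 -1 0 0;0.63 0 0 -30 0;0.63 0 0 -25 0;0.63 0 0 -8 0;0.63 0 0 0 0'; python3 -m jog '0.63 0 0 0 0;0.63 0 0 0 0'
```

```text
time_s: 4.08
tcp_pos: [0.648, 0.0255, 0.0329]
ee_rot: [[0.235, -0.972, -0.002], [-0.972, -0.235, -0.001], [0.0, 0.002, -1.0]]
wrist_force: [-0.1, -0.1, 0.5]
gripper_width: 0.611
gripper_force: 0.0
time_s: 4.32
tcp_pos: [0.6491, 0.0259, 0.0348]
ee_rot: [[0.235, -0.972, 0.002], [-0.972, -0.235, 0.0], [0.0, -0.002, -1.0]]
wrist_force: [-0.1, 0.8, 0.3]
gripper_width: 0.626
gripper_force: 0.0
```

```bash
python3 -m jog '0.63 0 0 -7 0;0.63 0 0 0 0;0.63 0 0 0 0'; python3 -m jog '0.2 0 0 0 0;0.2 0 0 0 0;0.2 0 0 0 0;0.2 0 0 0 0'
```

```text
time_s: 4.7
tcp_pos: [0.6484, 0.0257, 0.0266]
ee_rot: [[0.235, -0.972, -0.0], [-0.972, -0.235, -0.0], [0.0, 0.0, -1.0]]
wrist_force: [-0.0, 0.1, -0.0]
gripper_width: 0.632
gripper_force: 0.0
time_s: 5.2
tcp_pos: [0.6484, 0.0257, 0.0267]
ee_rot: [[0.235, -0.972, 0.0], [-0.972, -0.235, 0.0], [-0.0, -0.0, -1.0]]
wrist_force: [-0.5, -0.2, 0.5]
gripper_width: 0.263
gripper_force: 0.0
```

```bash
python3 -m jog '0.2 0 0 0 0;0.2 0 0 0 0'; python3 - <<'E'
from h import *
c=cap("scene")["pixels"][200:290,270:390]; cv2.imwrite("pics/d1.png",cv2.resize(c[:,:,::-1],(0,0),fx=5,fy=5,interpolation=cv2.INTER_CUBIC))
E
```

```text
time_s: 5.45
tcp_pos: [0.6485, 0.0257, 0.0267]
ee_rot: [[0.235, -0.972, 0.0], [-0.972, -0.235, 0.0], [-0.0, -0.0, -1.0]]
wrist_force: [0.2, 0.3, 0.4]
gripper_width: 0.209
gripper_force: 0.0
```

View pics/d1.png

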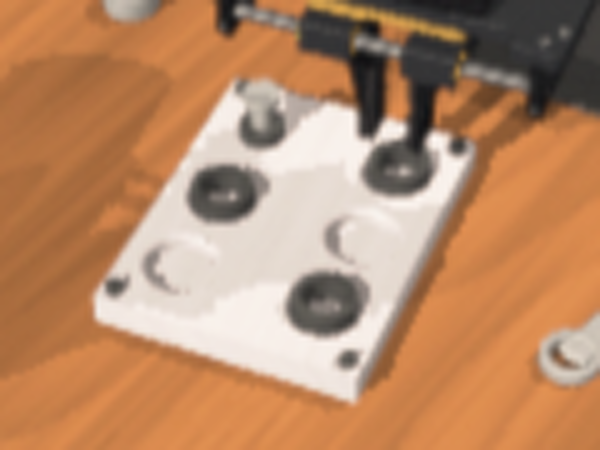

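```bash
python3 - <<'E'
from h import *
s=r.capture("scene");t=cap("top","pics/t2.png")
for z in(.0187,.026,.03,.035,.04): print(z,proj(s,[(.6484,.0257,z)]),proj(t,[(.6484,.0257,z)]))
print(ray(s,[(349.5,228.5)],.0187),proj(s,[(.6484+.009*.972,.0257+.009*.235,.0187),(.6484-.009*.972,.0257-.009*.235,.0187)]))
c=t["pixels"][125:210,280:395];cv2.imwrite("pics/d2.png",cv2.resize(c[:,:,::-1],(0,0),fx=5,fy=5,interpolation=cv2.INTER_CUBIC))
E
```

```text
0.0187 [[348.25033549 234.08496194]] [[324.42050409 156.42166573]]
0.026 [[348.3291802  232.12128695]] [[324.39216592 156.03194014]]
0.03 [[348.37266429 231.0387362 ]] [[324.37651382 155.81668647]]
0.035 [[348.42730239 229.67895234]] [[324.35682346 155.54590195]]
0.04 [[348.48225756 228.31178228]] [[324.33699258 155.2731902 ]]
[[0.6387828  0.04638276 0.0187    ]] [[351.37385463 234.9533037 ]
 [345.14261564 233.22109161]]
```

View pics/d2.png

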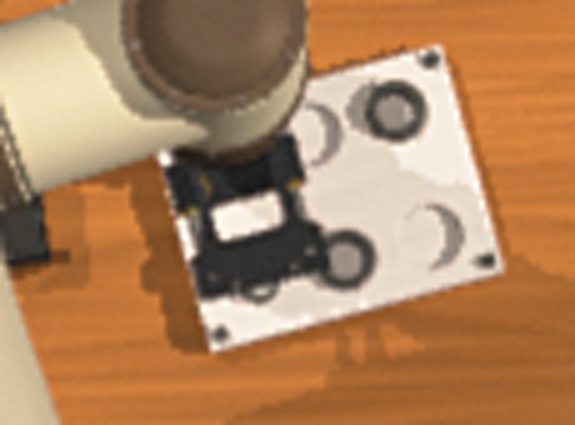

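```bash
python3 -c "
from station import r;print(r.tip_extent,[a for a in dir(r) if a[0]!='_'])"; python3 -m jog '0.63 0 0 0 0;0.63 0 0 0 0;0.63 0 0 0 0;0.63 0 0 0 0'; python3 - <<'E'
from h import *
print(r.tip_extent)
c=cap("scene")["pixels"][180:270,280:400]; cv2.imwrite("pics/d3.png",cv2.resize(c[:,:,::-1],(0,0),fx=5,fy=5,interpolation=cv2.INTER_CUBIC))
E
```

```text
0.008 ['PlanningError', 'capture', 'finish_job', 'sense', 'tip_extent']
time_s: 6.1
tcp_pos: [0.6484, 0.0258, 0.0267]
ee_rot: [[0.235, -0.972, -0.0], [-0.972, -0.235, -0.0], [0.0, 0.0, -1.0]]
wrist_force: [-0.0, -0.2, -0.3]
gripper_width: 0.563
gripper_force: 0.0
0.008
```

View pics/d3.png

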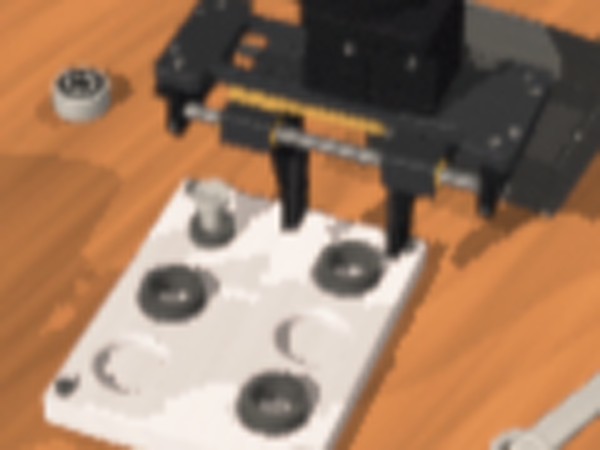

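The fingers straddle the bush (bush at about (347,268) in the crop) but the tips look some 20 mm above the carrier, higher than the TCP reading implies. I'll step down, watching the wrist force.

```bash
python3 -m jog '0.63 0 0 -8 0;0.63 0 0 0 0;0.63 0 0 0 0'; python3 -m jog '0.63 0 0 -5 0;0.63 0 0 0 0;0.63 0 0 0 0'; python3 - <<'E'
from h import *
c=cap("scene")["pixels"][180:270,280:400]; cv2.imwrite("pics/d4.png",cv2.resize(c[:,:,::-1],(0,0),fx=5,fy=5,interpolation=cv2.INTER_CUBIC))
E
```

```text
time_s: 6.52
tcp_pos: [0.6483, 0.0257, 0.0184]
ee_rot: [[0.235, -0.972, -0.0], [-0.972, -0.235, -0.0], [0.0, 0.0, -1.0]]
wrist_force: [0.2, 0.3, 0.2]
gripper_width: 0.63
gripper_force: 0.0
time_s: 6.9
tcp_pos: [0.6485, 0.0257, 0.0136]
ee_rot: [[0.235, -0.972, -0.0], [-0.972, -0.235, -0.0], [0.0, 0.0, -1.0]]
wrist_force: [0.2, -0.1, -0.0]
gripper_width: 0.625
gripper_force: 0.0
```

View pics/d4.png

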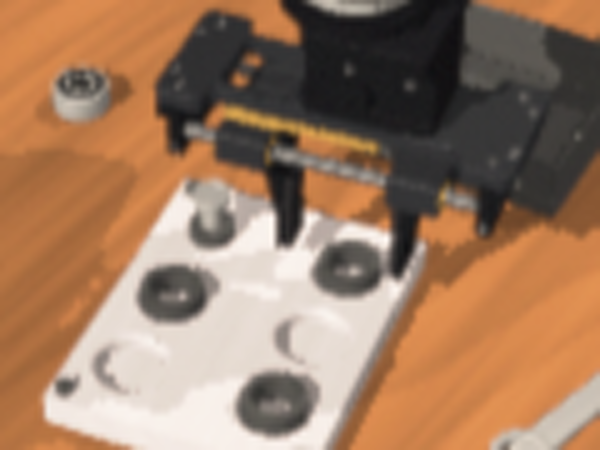

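```bash
python3 -m jog '0.63 0 0 -3 0;0.63 0 0 0 0;0.63 0 0 0 0';  python3 -m jog '0.63 0 0 -2 0;0.63 0 0 0 0;0.63 0 0 0 0'; python3 -m jog '0.2 0 0 0 0;0.2 0 0 0 0;0.2 0 0 0 0;0.2 0 0 0 0'
```

```text
time_s: 7.32
tcp_pos: [0.6484, 0.0257, 0.0107]
ee_rot: [[0.235, -0.972, -0.0], [-0.972, -0.235, -0.0], [0.0, 0.0, -1.0]]
wrist_force: [0.9, -0.2, -0.1]
gripper_width: 0.626
gripper_force: 0.0
time_s: 7.7
tcp_pos: [0.6484, 0.0257, 0.0087]
ee_rot: [[0.235, -0.972, -0.0], [-0.972, -0.235, -0.0], [0.0, 0.0, -1.0]]
wrist_force: [0.1, -0.5, 0.4]
gripper_width: 0.63
gripper_force: 0.0
time_s: 8.2
tcp_pos: [0.6484, 0.0257, 0.0087]
ee_rot: [[0.235, -0.972, -0.0], [-0.972, -0.235, -0.0], [0.0, 0.0, -1.0]]
wrist_force: [-0.7, -0.1, 0.4]
gripper_width: 0.268
gripper_force: 0.0
```

```bash
for i in 1 2 3; do python3 -m jog '0.2 0 0 -1 0;0.2 0 0 0 0' | egrep 'tcp|force|width'; done
```

```text
tcp_pos: [0.6486, 0.0258, 0.008]
wrist_force: [-0.3, 0.1, 1.8]
gripper_width: 0.209
gripper_force: 0.9
tcp_pos: [0.6489, 0.0258, 0.008]
wrist_force: [-2.0, 0.1, 6.5]
gripper_width: 0.205
gripper_force: 3.0
tcp_pos: [0.6489, 0.0258, 0.0079]
wrist_force: [-3.9, 0.7, 10.7]
gripper_width: 0.2
gripper_force: 5.1
```

```bash
python3 -m jog '0.2 0 0 6 0;0.63 0 0 0 0;0.63 0 0 0 0;0.63 0 0 0 0;0.63 0 0 0 0'; python3 -m jog '0.63 0 0 -5 0;0.63 0 0 -4 0;0.63 0 0 0 0;0.63 0 0 0 0';python3 -m jog '0.2 0 0 0 0;0.2 0 0 0 0;0.2 0 0 0 0;0.2 0 0 0 0'
```

```text
time_s: 9.57
tcp_pos: [0.6483, 0.0257, 0.0113]
ee_rot: [[0.235, -0.972, -0.001], [-0.972, -0.235, -0.0], [-0.0, 0.001, -1.0]]
wrist_force: [0.4, 0.2, -0.1]
gripper_width: 0.565
gripper_force: 0.0
time_s: 10.07
tcp_pos: [0.6485, 0.0257, 0.0026]
ee_rot: [[0.235, -0.972, -0.0], [-0.972, -0.235, -0.0], [0.0, 0.0, -1.0]]
wrist_force: [-0.4, 0.1, -0.3]
gripper_width: 0.632
gripper_force: 0.0
time_s: 10.58
tcp_pos: [0.6486, 0.0258, 0.0028]
ee_rot: [[0.235, -0.972, 0.0], [-0.972, -0.235, 0.0], [0.0, -0.0, -1.0]]
wrist_force: [0.0, -0.4, 0.0]
gripper_width: 0.384
gripper_force: 30.0
```

```bash
python3 -m jog '0.2 0 0 15 0;0.2 0 0 35 0;0.2 0 40 10 0;0.2 -3 55 0 0;0.2 -3 55 0 0'; python3 -m jog '0.2 -2 50 0 0;0.2 0 0 0 0;0.2 0 0 -35 0;0.2 0 0 -10 0;0.2 0 0 0 0'; python3 -m jog '0.55 0 0 0 0;0.63 0 0 0 0;0.63 0 0 20 0;0.63 0 0 35 0'; python3 - <<'E'
from h import *
t=cap("top","pics/t3.png"); cv2.imwrite("pics/d5.png",cv2.resize(t["pixels"][120:220,230:400,::-1],(0,0),fx=4,fy=4,interpolation=cv2.INTER_CUBIC))
E
```

```text
time_s: 11.2
tcp_pos: [0.6423, 0.1768, 0.0642]
ee_rot: [[0.234, -0.972, 0.001], [-0.972, -0.234, 0.0], [-0.0, -0.001, -1.0]]
wrist_force: [0.9, -0.9, -1.0]
gripper_width: 0.381
gripper_force: 30.0
time_s: 11.82
tcp_pos: [0.6402, 0.2246, 0.0174]
ee_rot: [[0.234, -0.972, -0.001], [-0.972, -0.234, -0.001], [0.001, 0.002, -1.0]]
wrist_force: [-0.3, -0.1, -0.3]
gripper_width: 0.386
gripper_force: 30.0
time_s: 12.32
tcp_pos: [0.6397, 0.2252, 0.0726]
ee_rot: [[0.235, -0.972, -0.002], [-0.972, -0.235, -0.001], [0.001, 0.002, -1.0]]
wrist_force: [1.0, 0.0, 0.1]
gripper_width: 0.622
gripper_force: 0.0
```

View pics/d5.png

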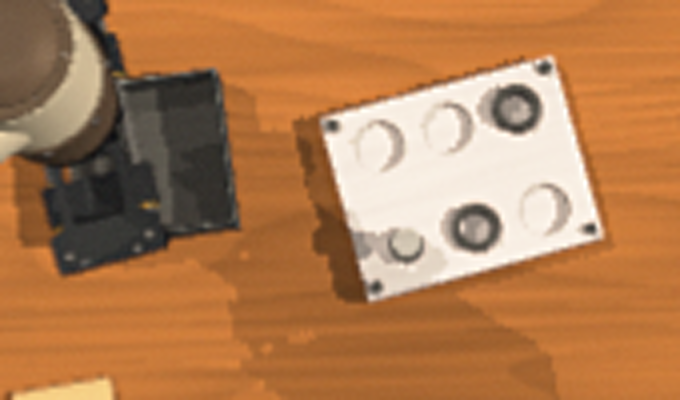

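```bash
python3 -m jog '0.63 6 -50.7 0 0;0.63 6 -50.7 0 0;0.63 6 -50.7 0 0;0.63 6 -50.7 0 0;0.63 6 -50.7 0 0'; python3 -m jog '0.63 4.5 -50.7 0 0;0.63 0 0 -35 0;0.63 0 0 -15 0;0.63 0 0 0 0;0.63 0 0 0 0'
```

```text
time_s: 13.0
tcp_pos: [0.671, -0.0293, 0.0738]
ee_rot: [[0.235, -0.972, 0.002], [-0.972, -0.235, 0.0], [0.0, -0.002, -1.0]]
wrist_force: [0.8, 0.2, 0.1]
gripper_width: 0.63
gripper_force: 0.0
time_s: 13.62
tcp_pos: [0.676, -0.0777, 0.024]
ee_rot: [[0.236, -0.972, 0.002], [-0.972, -0.236, -0.0], [0.001, -0.002, -1.0]]
wrist_force: [-0.4, -0.0, 0.6]
gripper_width: 0.632
gripper_force: 0.0
```

```bash
python3 -m jog '0.63 -1.6 -1.3 -14 0;0.63 0 0 -6.5 0;0.63 0 0 0 0;0.63 0 0 0 0'|egrep 'tcp|wri';python3 -m jog '0.2 0 0 0 0;0.2 0 0 0 0;0.2 0 0 0 0;0.2 0 0 0 0'|egrep 'tcp|grip'; python3 -m jog '0.2 0 0 15 0;0.2 0 0 40 0;0.2 -5 55 5 0;0.2 -5 55 0 0;0.2 -5 55 0 0'; python3 -m jog '0.2 -5 55 0 0;0.2 -5 50 0 0;0.2 -5 5 0 0;0.2 0 0 0 0;0.2 0 0 0 0'
```

```text
tcp_pos: [0.6736, -0.0798, 0.0023]
wrist_force: [-0.0, 0.3, 0.0]
tcp_pos: [0.6738, -0.0797, 0.0024]
gripper_width: 0.383
gripper_force: 30.0
time_s: 15.25
tcp_pos: [0.6576, 0.0863, 0.0635]
ee_rot: [[0.234, -0.972, -0.0], [-0.972, -0.234, -0.0], [0.0, 0.0, -1.0]]
wrist_force: [0.7, 0.2, -0.9]
gripper_width: 0.382
gripper_force: 30.0
time_s: 15.88
tcp_pos: [0.6433, 0.1938, 0.0625]
ee_rot: [[0.233, -0.972, -0.0], [-0.972, -0.233, -0.0], [0.0, 0.0, -1.0]]
wrist_force: [-0.0, 0.3, -1.3]
gripper_width: 0.382
gripper_force: 30.0
```

```bash
python3 -m jog '0.2 0 -10 -25 0;0.2 0 0 -21 0;0.2 0 0 0 0;0.55 0 0 0 0;0.63 0 0 0 0'|egrep 'tcp|wid'; python3 -m jog '0.63 0 0 20 0;0.63 0 0 35 0;0.63 -10 -50 0 0;0.63 -15 -50 0 0;0.63 -15 -50 0 0'|egrep 'tcp|wid'; python3 -m jog '0.63 -15 -50 0 0;0.63 -5 -29 0 0;0.63 0 0 -20 0;0.63 0 0 0 0;0.63 0 0 0 0'
```

```text
tcp_pos: [0.6443, 0.1854, 0.0177]
gripper_width: 0.532
tcp_pos: [0.6034, 0.0342, 0.0725]
gripper_width: 0.631
time_s: 17.75
tcp_pos: [0.5842, -0.0434, 0.0522]
ee_rot: [[0.236, -0.972, 0.002], [-0.972, -0.236, -0.0], [0.0, -0.002, -1.0]]
wrist_force: [0.1, 0.8, 0.3]
gripper_width: 0.632
gripper_force: 0.0
```

```bash
python3 -m jog '0.63 -0.5 -1.8 -30 0;0.63 0 0 -14 0;0.63 0 0 -5.8 0;0.63 0 0 0 0;0.63 0 0 0 0'|egrep 'tcp|wri';python3 -m jog '0.2 0 0 0 0;0.2 0 0 0 0;0.2 0 0 0 0;0.2 0 0 0 0'|egrep 'tcp|grip'; python3 -m jog '0.2 0 0 20 0;0.2 0 0 50 0;0.2 10 45 0 0;0.2 12 50 0 0;0.2 12 50 0 0'|egrep 'tcp|grip'; python3 -m jog '0.2 12 50 0 0;0.2 14 25 0 0;0.2 0 0 0 0;0.2 0 0 0 0'
```

```text
tcp_pos: [0.5836, -0.0454, 0.0022]
wrist_force: [-0.1, 0.8, -0.2]
tcp_pos: [0.5833, -0.0455, 0.0017]
gripper_width: 0.387
gripper_force: 30.0
tcp_pos: [0.6167, 0.1006, 0.0714]
gripper_width: 0.384
gripper_force: 30.0
time_s: 20.0
tcp_pos: [0.642, 0.1739, 0.0708]
ee_rot: [[0.234, -0.972, -0.002], [-0.972, -0.234, -0.001], [0.0, 0.002, -1.0]]
wrist_force: [-0.0, 0.1, -0.7]
gripper_width: 0.386
gripper_force: 30.0
```

```bash
python3 -m jog '0.2 0 -2 -30 0;0.2 0 0 -12 0;0.2 0 0 0 0;0.55 0 0 0 0;0.63 0 0 0 0'|egrep 'tcp|wid'; python3 -m jog '0.63 0 0 40 0;0.63 -40 -30 15 0;0.63 -50 -30 0 0;0.63 -50 -30 0 0;0.63 -50 -30 0 0'; python3 - <<'E'
from h import *
t=cap("top","pics/t4.png");s=cap("scene","pics/s4.png")
for b in((298,218,326,244),(402,142,424,160),(436,174,456,194)): print("T",bearings(t,b))
for b in((285,188,306,208),(276,290,302,315),(214,298,240,322)): print("S",bearings(s,b))
a=cv2.resize(t["pixels"][120:250,230:460,::-1],(690,390)); b=cv2.resize(s["pixels"][160:230,340:430,::-1],(270,210))
a[:210,:270][a[:210,:270]<0]=0
cv2.imwrite("pics/d6.png",np.vstack([a,np.hstack([b,np.zeros((210,420,3),np.uint8)])]))
E
```

```text
tcp_pos: [0.6436, 0.1727, 0.0307]
gripper_width: 0.531
time_s: 21.25
tcp_pos: [0.4518, 0.0518, 0.0853]
ee_rot: [[0.235, -0.972, 0.002], [-0.972, -0.235, 0.001], [-0.0, -0.002, -1.0]]
wrist_force: [0.9, -0.2, -0.5]
gripper_width: 0.629
gripper_force: 0.0
T [([309.9, 237.7], 255.0, [0.4028, 0.0771, 0.008], [0.038, 0.083])]
T [([412.5, 150.0], 91.0, [0.6617, -0.2453, 0.008], [0.032, 0.034])]
T [([445.5, 183.5], 98.5, [0.5553, -0.3419, 0.008], [0.034, 0.034])]
S [([295.9, 198.5], 83.0, [0.4257, 0.0731, 0.008], [0.042, 0.047])]
S [([288.5, 304.0], 178.5, [0.6606, -0.2436, 0.008], [0.041, 0.042])]
S [([226.7, 309.3], 186.0, [0.5547, -0.3394, 0.008], [0.04, 0.041])]
```

View pics/d6.png

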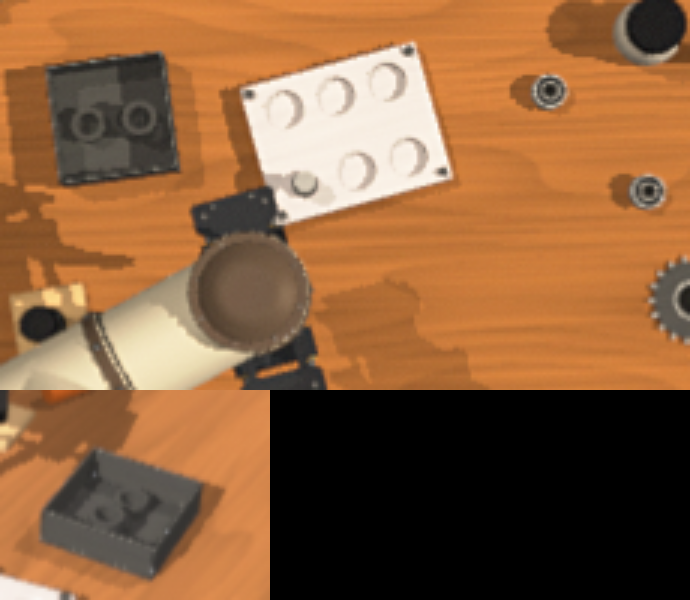

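```bash
python3 -m jog '0.63 -26.3 20 0 0;0.63 0 0 -40 0;0.63 0 0 -30 0;0.63 0 0 0 0;0.63 0 0 0 0'|egrep 'tcp|wri'
```

```text
tcp_pos: [0.4278, 0.0731, 0.0155]
wrist_force: [0.3, 0.4, -0.4]
```

```bash
python3 -m jog '0.63 -2.2 -1.3 -15 0;0.63 0 0 -9 0;0.63 0 0 0 0;0.63 0 0 0 0'|egrep 'tcp|wri';python3 -m jog '0.2 0 0 0 0;0.2 0 0 0 0;0.2 0 0 0 0;0.2 0 0 0 0'|egrep 'tcp|grip|wri'; python3 -m jog '0.2 0 0 30 0;0.2 0 0 50 0;0.2 45 -9 0 0;0.2 50 -10 0 0;0.2 50 -10 0 0'|egrep 'tcp|grip'; python3 -m jog '0.2 50 -10 0 0;0.2 28 -7 0 0;0.2 0 0 0 0;0.2 0 0 0 0;0.2 0 0 0 0'
```

```text
tcp_pos: [0.4249, 0.0715, -0.009]
wrist_force: [0.3, 0.0, -0.3]
tcp_pos: [0.4245, 0.0713, -0.0094]
wrist_force: [-0.5, -0.1, 1.1]
gripper_width: 0.382
gripper_force: 30.0
tcp_pos: [0.5706, 0.0418, 0.0705]
gripper_width: 0.382
gripper_force: 30.0
time_s: 24.22
tcp_pos: [0.6463, 0.0254, 0.0704]
ee_rot: [[0.235, -0.972, -0.001], [-0.972, -0.235, -0.0], [-0.0, 0.001, -1.0]]
wrist_force: [-0.7, -0.8, -0.2]
gripper_width: 0.387
gripper_force: 30.0
```

```bash
python3 -m jog '0.2 2.2 0.4 -30 0;0.2 0 0 -25 0;0.2 0 0 0 0;0.2 0 0 0 0'|egrep 'tcp|wri';python3 -m jog '0.2 0 0 -7 0;0.2 0 0 0 0;0.2 0 0 0 0'|egrep 'tcp|grip|wri'
```

```text
tcp_pos: [0.6502, 0.0259, 0.0167]
wrist_force: [-0.1, 0.2, -1.0]
tcp_pos: [0.6497, 0.0255, 0.0087]
wrist_force: [-1.1, 0.6, -1.4]
gripper_width: 0.389
gripper_force: 30.0
```

```bash
python3 -m jog '0.2 -1 0.2 0 0;0.2 0 0 -3 0;0.2 0 0 -2.5 0;0.2 0 0 0 0'|egrep 'tcp|wri'
```

```text
tcp_pos: [0.6484, 0.0257, 0.0025]
wrist_force: [-0.9, 0.5, -1.4]
```

```bash
python3 -m jog '0.55 0 0 0 0;0.63 0 0 0 0;0.63 0 0 25 0;0.63 0 0 40 0;0.63 2 -50 0 0'|egrep 'tcp|wid';  python3 -m jog '0.63 3 -55 0 0;0.63 3 -55 0 0;0.63 3 -55 0 0;0.63 2 -56 0 0;0.63 0 0 0 0'|egrep 'tcp|wri'; python3 -m jog '0.63 0 0 -30 0;0.63 0 0 -20 0;0.63 0 0 0 0;0.63 0 0 0 0'|egrep 'tcp|wri'
python3 - <<'E'
from h import *
t=cap("top");s=cap("scene","pics/s5.png")
for b in((402,142,424,160),(436,174,456,194)): print("T",bearings(t,b))
for b in((276,290,302,315),(214,298,240,322)): print("S",bearings(s,b))
E
```

```text
tcp_pos: [0.654, -0.0219, 0.0725]
gripper_width: 0.628
tcp_pos: [0.6608, -0.2494, 0.0675]
wrist_force: [-0.6, -0.1, -0.1]
tcp_pos: [0.6624, -0.2449, 0.0187]
wrist_force: [0.6, 0.7, 0.4]
T [([414.9, 150.7], 231.0, [0.6594, -0.2525, 0.008], [0.054, 0.049])]
T [([445.1, 183.4], 91.5, [0.5556, -0.3407, 0.008], [0.034, 0.032])]
S [([288.5, 304.0], 179.0, [0.6606, -0.2435, 0.008], [0.041, 0.042]), ([297.7, 295.0], 72.0, [0.6617, -0.2105, 0.008], [0.038, 0.033])]
S [([226.7, 309.3], 187.0, [0.5547, -0.3395, 0.008], [0.04, 0.041])]
```

Bearing still there. Go down and take it to pocket 0 (0.6742, -0.0795).

```bash
python3 -m jog '0.63 -0.8 -0.2 -15 0;0.63 0 0 -12 0;0.63 0 0 0 0;0.63 0 0 0 0'|egrep 'tcp|wri';python3 -m jog '0.2 0 0 0 0;0.2 0 0 0 0;0.2 0 0 0 0;0.2 0 0 0 0'|egrep 'tcp|grip|wri'; python3 -m jog '0.2 0 0 30 0;0.2 0 0 40 0;0.2 4 55 0 0;0.2 4 55 0 0;0.2 4 54 0 0'|egrep 'tcp|grip'; python3 -m jog '0.2 0 0 0 0;0.2 0 0 -25 0;0.2 0 0 -18 0;0.2 0 0 0 0;0.2 0 0 0 0'
```

```text
tcp_pos: [0.6608, -0.2456, -0.0093]
wrist_force: [0.0, 0.2, 0.2]
tcp_pos: [0.6609, -0.2455, -0.0088]
wrist_force: [-0.1, 0.2, 1.8]
gripper_width: 0.386
gripper_force: 30.0
tcp_pos: [0.6725, -0.08, 0.0609]
gripper_width: 0.382
gripper_force: 30.0
time_s: 29.7
tcp_pos: [0.6732, -0.0821, 0.0183]
ee_rot: [[0.234, -0.972, 0.001], [-0.972, -0.234, -0.0], [0.001, -0.001, -1.0]]
wrist_force: [0.9, -0.5, -0.4]
gripper_width: 0.388
gripper_force: 30.0
```

```bash
python3 -m jog '0.2 0.7 2.7 -8 0;0.2 0 0 0 0;0.2 0 0 0 0'|egrep 'tcp|wri';python3 -m jog '0.2 0 0 -4 0;0.2 0 0 -3.5 0;0.2 0 0 0 0;0.2 0 0 0 0'|egrep 'tcp|grip|wri'
```

```text
tcp_pos: [0.6736, -0.0787, 0.01]
wrist_force: [0.0, -0.5, -1.4]
tcp_pos: [0.6738, -0.0787, 0.0023]
wrist_force: [2.0, -0.9, -0.0]
gripper_width: 0.386
gripper_force: 30.0
```

```bash
python3 -m jog '0.55 0 0 0 0;0.63 0 0 0 0;0.63 0 0 25 0;0.63 0 0 35 0;0.63 -20 -44 0 0'|egrep 'tcp|wid';  python3 -m jog '0.63 -20 -44 0 0;0.63 -20 -44 0 0;0.63 -20 -44 0 0;0.63 -20 -44 0 0;0.63 -18 -43 0 0'|egrep 'tcp|wri'; python3 -m jog '0.63 0 0 -30 0;0.63 0 0 -15 0;0.63 0 0 0 0;0.63 0 0 0 0'|egrep 'tcp|wri'
python3 - <<'E'
from h import *
s=cap("scene","pics/s6.png"); t=cap("top","pics/t6.png")
for b in((214,298,240,322),): print("S",bearings(s,b))
print(carrier(t,(295,125,395,210)))
for q in blobs(t,(305,135,385,195),255,0,135): (x,y),R=cv2.minEnclosingCircle(q); print(round(x,1),round(y,1),round(R,1),ray(t,[(x,y)],.026)[0].round(4))
E
```

```text
tcp_pos: [0.6569, -0.1211, 0.0662]
gripper_width: 0.624
tcp_pos: [0.5543, -0.343, 0.0626]
wrist_force: [0.5, 0.8, -0.1]
tcp_pos: [0.5564, -0.3414, 0.0182]
wrist_force: [0.2, -0.1, 0.9]
S [([228.7, 306.9], 279.5, [0.5534, -0.3319, 0.008], [0.045, 0.06])]
((622.5368041992188, -35.8570556640625), (143.83444213867188, 182.77574157714844), 13.611403465270996)
310.5 175.5 6.0 [0.5903 0.0694 0.026 ]
324.5 157.2 5.8 [0.6448 0.0255 0.026 ]
371.9 172.5 24.6 [ 0.5936 -0.1163  0.026 ]
357.8 147.3 5.3 [ 0.672  -0.0765  0.026 ]
```

```bash
python3 -m jog '0.63 -0.8 -0.3 -15 0;0.63 0 0 -12 0;0.63 0 0 0 0;0.63 0 0 0 0'|egrep 'tcp|wri';python3 -m jog '0.2 0 0 0 0;0.2 0 0 0 0;0.2 0 0 0 0;0.2 0 0 0 0'|egrep 'tcp|grip|wri'; python3 -m jog '0.2 0 0 30 0;0.2 0 0 42 0;0.2 18 52 0 0;0.2 18 52 0 0;0.2 18 52 0 0'|egrep 'tcp|grip'; python3 -m jog '0.2 18 53 0 0;0.2 18 53 0 0;0.2 16 53 0 0;0.2 0 0 0 0;0.2 0 0 0 0'|egrep 'tcp|grip'; python3 -m jog '0.2 0 0 -25 0;0.2 0 0 -18 0;0.2 0 0 0 0;0.2 0 0 0 0'
```

```text
tcp_pos: [0.5547, -0.3422, -0.0098]
wrist_force: [0.5, 0.4, 0.6]
tcp_pos: [0.5548, -0.3422, -0.0093]
wrist_force: [0.3, 1.3, 1.2]
gripper_width: 0.388
gripper_force: 30.0
tcp_pos: [0.6088, -0.1846, 0.0625]
gripper_width: 0.383
gripper_force: 30.0
tcp_pos: [0.6601, -0.027, 0.062]
gripper_width: 0.391
gripper_force: 30.0
time_s: 35.17
tcp_pos: [0.6611, -0.0276, 0.0199]
ee_rot: [[0.234, -0.972, 0.001], [-0.972, -0.234, -0.0], [0.0, -0.001, -1.0]]
wrist_force: [1.4, -0.6, -0.2]
gripper_width: 0.383
gripper_force: 30.0
```

```bash
python3 -m jog '0.2 0.2 0.8 -8 0;0.2 0 0 -4 0;0.2 0 0 0 0;0.2 0 0 -5 0;0.2 0 0 0 0'|egrep 'tcp|wri';python3 -m jog '0.55 0 0 0 0;0.63 0 0 0 0;0.63 0 0 25 0;0.63 0 0 45 0;0.63 0 -40 0 0'|egrep 'tcp|wid'; python3 -m jog '0.8 -30 -50 20 0;0.8 -30 -50 20 0;0.8 0 0 0 0'
python3 - <<'E'
from h import *
t=cap("top","pics/t7.png");s=cap("scene","pics/s7.png")
a=cv2.resize(t["pixels"][125:215,290:400,::-1],(0,0),fx=3,fy=3,interpolation=cv2.INTER_CUBIC)
b=cv2.resize(t["pixels"][205:285,220:290,::-1],(0,0),fx=6,fy=6,interpolation=cv2.INTER_CUBIC)
d=cv2.resize(s["pixels"][200:280,280:380,::-1],(0,0),fx=3,fy=3,interpolation=cv2.INTER_CUBIC)
im=np.zeros((520,760,3),np.uint8); im[:270,:330]=a; im[280:520,:300]=d; im[:480,335:755]=b
cv2.imwrite("pics/d7.png",im)
for uv,z in(((243.5,228),.078),((244.2,228),.078),((250.9,276.5),.055)): print(ray(t,[uv],z))
print(ray(s,[(337,160.3)],.043))
E
```

```text
tcp_pos: [0.6616, -0.0263, 0.0022]
wrist_force: [1.6, -0.7, -0.8]
tcp_pos: [0.6639, -0.0643, 0.077]
gripper_width: 0.628
time_s: 36.8
tcp_pos: [0.5994, -0.1691, 0.1143]
ee_rot: [[0.23, -0.973, 0.002], [-0.973, -0.23, -0.0], [0.0, -0.002, -1.0]]
wrist_force: [0.3, -0.1, -0.2]
gripper_width: 0.788
gripper_force: 0.0
[[0.43697564 0.26630387 0.078     ]]
[[0.43691885 0.26425644 0.078     ]]
[[0.29444382 0.2516611  0.055     ]]
[[0.43750389 0.27501385 0.043     ]]
```

View pics/d7.png

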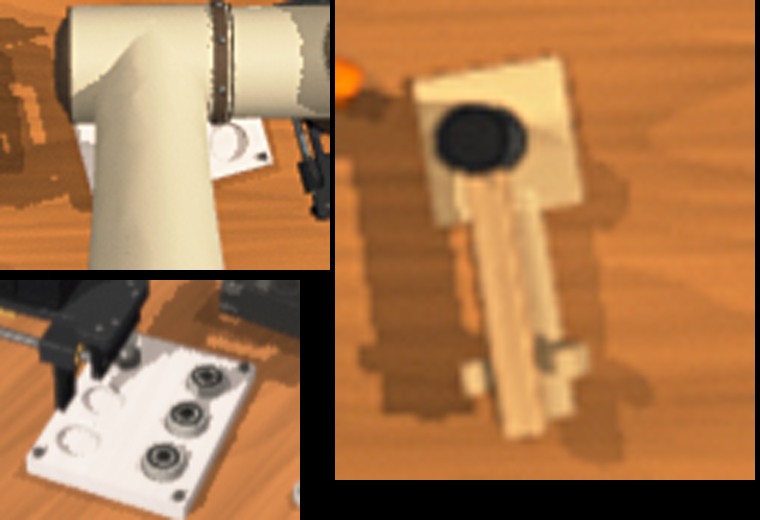

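```bash
python3 - <<'E'
from h import *
t=r.capture("top");s=r.capture("scene")
for c,b in((t,(228,215,262,245)),(s,(322,140,352,178))):
    for q in blobs(c,b,110,0,130):
        x,y,w,h=cv2.boundingRect(q); print((x,y,w,h))
        if c is t: print("L@top",ray(c,[(x-.5,228)],.078),"R@bot",ray(c,[(x+w-.5,229)],.008),"up@top",ray(c,[(243,y-.5)],.078))
        else:
            M=cv2.moments(q);print("mid",ray(c,[(M["m10"]/M["m00"],M["m01"]/M["m00"])],.043), M["m00"])
h=t["pixels"]
hsv=cv2.cvtColor(h,cv2.COLOR_RGB2HSV)
for v in(240,246,252,258,270,275): print(v,[tuple(int(k) for k in p) for p in h[v,240:258]])
hs=cv2.cvtColor(s["pixels"],cv2.COLOR_RGB2HSV)
for v in (152,156,160,164,168): print(v,[int(k) for k in hs[v,326:350,2]])
E
```

```text
(237, 222, 15, 12)
L@top [[0.43754245 0.28679911 0.078     ]] R@bot [[0.43421855 0.25479179 0.008     ]] up@top [[0.45587786 0.26740543 0.078     ]]
(332, 150, 11, 22)
mid [[0.43820128 0.27359802 0.043     ]] 194.5
240 [(191, 147, 96), (236, 189, 123), (231, 178, 111), (225, 164, 99), (231, 170, 102), (229, 170, 103), (223, 163, 98), (226, 166, 101), (227, 164, 99), (218, 158, 97), (212, 160, 102), (220, 171, 111), (234, 188, 121), (233, 185, 120), (186, 133, 81), (165, 101, 51), (173, 104, 50), (173, 104, 50)]
246 [(194, 118, 58), (202, 123, 61), (160, 98, 47), (190, 133, 80), (231, 169, 105), (233, 173, 104), (228, 167, 101), (223, 161, 98), (224, 163, 100), (223, 161, 98), (212, 152, 93), (206, 156, 98), (219, 168, 110), (228, 181, 118), (232, 186, 119), (199, 139, 82), (177, 106, 50), (181, 108, 52)]
252 [(181, 111, 52), (206, 125, 59), (201, 119, 54), (157, 96, 48), (195, 137, 84), (234, 174, 107), (234, 174, 103), (224, 164, 100), (219, 157, 96), (224, 163, 98), (220, 157, 96), (215, 156, 97), (209, 160, 101), (216, 167, 108), (229, 182, 118), (232, 184, 120), (192, 136, 82), (
[... 783 characters left out ...]
, 182, 111), (234, 175, 106), (233, 173, 106), (241, 183, 111), (227, 166, 100), (188, 129, 74), (173, 110, 58), (161, 99, 49)]
152 [195, 192, 199, 202, 203, 184, 88, 36, 32, 32, 30, 31, 31, 30, 30, 31, 81, 193, 206, 206, 201, 198, 199, 202]
156 [233, 233, 232, 227, 218, 159, 71, 33, 28, 30, 30, 28, 26, 23, 22, 25, 82, 186, 203, 205, 203, 200, 197, 200]
160 [231, 230, 229, 229, 226, 164, 100, 87, 85, 77, 74, 72, 69, 68, 62, 57, 73, 127, 132, 139, 143, 146, 144, 142]
164 [234, 231, 236, 244, 244, 217, 119, 89, 88, 86, 84, 80, 76, 69, 62, 56, 85, 142, 150, 143, 137, 136, 135, 131]
168 [225, 223, 236, 229, 224, 182, 82, 36, 34, 37, 36, 34, 33, 28, 23, 39, 110, 179, 193, 218, 224, 243, 244, 237]
```

```bash
python3 - <<'E'
from h import *
t=r.capture("top"); im=t["pixels"].astype(float)
P=[]
for v in range(239,276):
    row=im[v,:,0]*0+im[v,:,2]  # blue: wood bench low, handle ~100
    # leftmost half-crossing near predicted edge
    u0=243.2+(v-246)*.152
    if 262<=v<=272: continue
    seg=row[int(u0)-3:int(u0)+4]; m=(seg.min()+seg[-1])/2
    i=[k for k in range(6) if seg[k]<m<=seg[k+1]]
    if i: P.append((int(u0)-3+i[-1]+(m-seg[i[-1]])/(seg[i[-1]+1]-seg[i[-1]]),v))
w=ray(t,P,.055)[:,:2]
vx,vy,x0,y0=cv2.fitLine(w.astype(np.float32),cv2.DIST_HUBER,0,.001,.001).ravel()
if vx<0: vx,vy=-vx,-vy
a=np.degrees(np.arctan2(vy,vx)); n=np.array([vy,-vx]) # toward -y
p=np.array([x0,y0])+n*.010
res=(w-[x0,y0])@np.array([-vy,vx]); print("yaw",a,"res",np.abs(res).mean(), len(P))
for X in(.4378,.388,.32): print(X,p+np.array([vx,vy])*(X-p[0])/vx)
print("end",ray(t,[(251,277.5)],.055))
E
```

```text
yaw 7.929493 res 0.0010426434265293919 26
0.4378 [0.4378     0.27072206]
0.388 [0.388      0.26378563]
0.32 [0.32       0.25431415]
end [[0.29151562 0.25143269 0.055     ]]
```

```bash
python3 -m jog '0.6 -23 48 5 10.55;0.6 -23 48 5 10.55;0.6 -23 48 5 10.55;0.6 -23 48 0 10.55;0.6 -23 48 0 10.55' | egrep 'time|tcp';python3 -m jog '0.6 -23 48 0 10.55;0.6 -24 48 0 10.55;0.6 -24 48 0 10.55;0.6 -24 48 0 0;0.6 0 0 0 0'
```

```text
time_s: 37.67
tcp_pos: [0.485, 0.0763, 0.127]
time_s: 38.3
tcp_pos: [0.3892, 0.2696, 0.1271]
ee_rot: [[0.989, 0.146, -0.0], [0.146, -0.989, 0.0], [0.0, -0.0, -1.0]]
wrist_force: [-0.7, -0.7, 0.5]
gripper_width: 0.601
gripper_force: 0.0
```

```bash
python3 -m jog '0.6 -0.9 -5.8 0 -0.5;0.6 0 0 -40 0;0.6 0 0 -30 0;0.6 0 0 0 0;0.6 0 0 0 0'|egrep 'tcp|wri|rot';python3 -m jog '0.6 0 0 -25 0;0.6 0 0 -15 0;0.6 0 0 0 0;0.6 0 0 0 0;0.6 0 0 0 0'
```

```text
tcp_pos: [0.3908, 0.2599, 0.0583]
ee_rot: [[0.992, 0.129, 0.001], [0.129, -0.992, 0.001], [0.001, -0.001, -1.0]]
wrist_force: [-1.0, -0.4, 0.2]
time_s: 39.55
tcp_pos: [0.3905, 0.2606, 0.0185]
ee_rot: [[0.991, 0.13, 0.001], [0.13, -0.991, 0.002], [0.002, -0.002, -1.0]]
wrist_force: [-0.1, -0.6, -0.2]
gripper_width: 0.599
gripper_force: 0.0
```

```bash
python3 - <<'E'
from h import *
s=cap("scene"); cv2.imwrite("pics/d8.png",cv2.resize(s["pixels"][125:195,280:370,::-1],(0,0),fx=6,fy=6,interpolation=cv2.INTER_CUBIC))
E
```

```text
(no output)
```

View pics/d8.png

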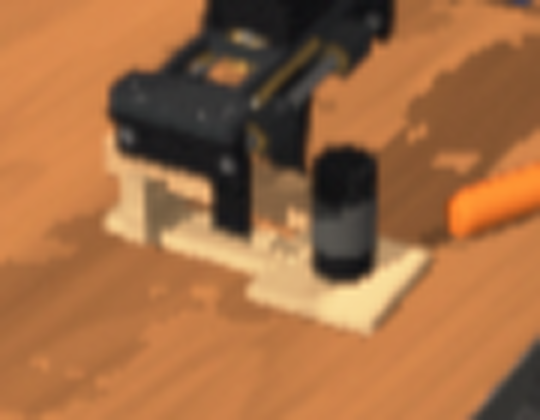

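```bash
python3 -m jog '0.6 -2.2 3.1 -4 0.4;0.6 0 0 -4 0;0.6 0 0 0 0;0.6 0 0 0 0'|egrep 'tcp|wri|rot';python3 -m jog '0 0 0 0 0;0 0 0 0 0;0 0 0 0 0;0 0 0 0 0;0 0 0 0 0'
```

```text
tcp_pos: [0.3877, 0.263, 0.0093]
ee_rot: [[0.991, 0.137, -0.0], [0.137, -0.991, -0.0], [-0.0, 0.0, -1.0]]
wrist_force: [-0.2, -0.1, -0.0]
time_s: 40.72
tcp_pos: [0.3878, 0.2631, 0.0094]
ee_rot: [[0.991, 0.137, 0.0], [0.137, -0.991, 0.0], [0.0, -0.0, -1.0]]
wrist_force: [-0.1, 0.4, 0.0]
gripper_width: 0.23
gripper_force: 29.8
```

```bash
python3 -m jog '0 0 0 8 0;0 0 0 20 0;0 0 0 30 0;0 0 0 20 0;0 0 0 0 0'; python3 -m jog '0 20 -40 0 0;0 20 -40 0 0;0 20 -40 0 0;0 20 -40 0 0;0 20 -40 0 0'|egrep 'tcp|grip';python3 -m jog '0 20 -40 0 0;0 13 -23.5 0 0;0 0 0 0 0;0 0 0 0 0;0 0 0 0 0'
python3 - <<'E'
from h import *
s=cap("scene","pics/s9.png");t=cap("top","pics/t9.png")
a=cv2.resize(s["pixels"][150:270,260:380,::-1],(480,480),interpolation=cv2.INTER_CUBIC)
b=cv2.resize(t["pixels"][140:220,290:370,::-1],(320,320),interpolation=cv2.INTER_CUBIC)
im=np.zeros((480,800,3),np.uint8);im[:,:480]=a;im[:320,480:]=b;cv2.imwrite("pics/d9.png",im)
E
```

```text
time_s: 41.35
tcp_pos: [0.3881, 0.2636, 0.0886]
ee_rot: [[0.991, 0.137, 0.002], [0.137, -0.991, 0.003], [0.002, -0.002, -1.0]]
wrist_force: [-0.4, 0.9, -3.9]
gripper_width: 0.227
gripper_force: 29.9
tcp_pos: [0.4869, 0.0612, 0.0859]
gripper_width: 0.228
gripper_force: 29.9
time_s: 42.6
tcp_pos: [0.52, 0.0002, 0.087]
ee_rot: [[0.99, 0.138, -0.001], [0.138, -0.99, -0.0], [-0.001, -0.0, -1.0]]
wrist_force: [-0.1, 0.9, -3.7]
gripper_width: 0.226
gripper_force: 30.0
```

View pics/d9.png

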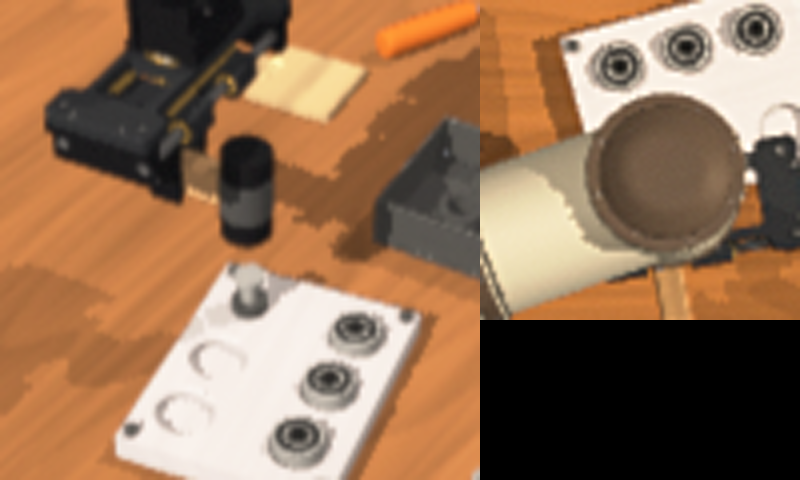

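```bash
python3 -m jog '0 1 -0.7 -15 0;0 0 0 -12 0;0 0 0 0 0;0 0 0 0 0'|egrep 'tcp|wri';python3 -m jog '0 0 0 -14 0;0 0 0 0 0'; python3 -m jog '0 0 0 -6 0;0 0 0 0 0;0 0 0 0 0'
```

```text
tcp_pos: [0.5219, -0.0012, 0.0603]
wrist_force: [0.0, -0.1, -3.3]
time_s: 43.45
tcp_pos: [0.5226, -0.001, 0.0462]
ee_rot: [[0.991, 0.137, 0.001], [0.137, -0.991, 0.0], [0.001, 0.0, -1.0]]
wrist_force: [1.4, 0.6, -2.5]
gripper_width: 0.226
gripper_force: 30.0
time_s: 43.82
tcp_pos: [0.5223, -0.001, 0.0406]
ee_rot: [[0.991, 0.137, 0.001], [0.137, -0.991, 0.0], [0.001, -0.0, -1.0]]
wrist_force: [-0.3, 0.1, -0.1]
gripper_width: 0.227
gripper_force: 30.0
```

```bash
for i in 1 2 3; do python3 -m jog '0 0 0 -2 0;0 0 0 0 0;0 0 0 0 0'|egrep 'tcp|wri'; done
```

```text
tcp_pos: [0.5222, -0.0011, 0.0387]
wrist_force: [-0.5, -0.2, 4.0]
tcp_pos: [0.5217, -0.0011, 0.0365]
wrist_force: [0.0, 1.5, 5.1]
tcp_pos: [0.5204, -0.0013, 0.0344]
wrist_force: [-2.8, 1.6, 6.7]
```

```bash
cat >> h.py <<'E'
def head(c,box):
    q=max(blobs(c,box,110,0,105),key=cv2.contourArea); M=cv2.moments(q)
    return cv2.minAreaRect(q),(M["m10"]/M["m00"],M["m01"]/M["m00"])
E
python3 - <<'E'
from h import *
s=r.capture("scene"); h9={"pixels":cv2.imread("pics/s9.png")[:,:,::-1].copy()}
print(head(h9,(312,180,340,215)))
p=proj(s,[(.5712,.006,.08),(.5712,.006,.036)]);print(p)
x,y=p.mean(0).astype(int); print(head(s,(x-11,y-22,x+16,y+22)))
for v in range(y-24,y+28,3): print(v,[int(k) for k in cv2.cvtColor(s["pixels"],cv2.COLOR_RGB2GRAY)[v,x-14:x+16]])
E
```

```text
(((320.5, 197.5), (25.0, 13.0), 90.0), (320.8419540229885, 197.1919540229885))
[[320.89590023 209.95843655]
 [321.06751781 222.16896149]]
(((320.910888671875, 213.60891723632812), (29.254093170166016, 13.23399543762207), 84.2894058227539), (321.1218637992831, 213.2058371735791))
192 [85, 67, 45, 41, 44, 52, 54, 70, 114, 138, 142, 142, 143, 143, 141, 137, 136, 139, 141, 139, 138, 138, 139, 141, 145, 149, 150, 150, 150, 149]
195 [39, 44, 52, 53, 46, 37, 34, 60, 137, 146, 147, 146, 145, 142, 140, 138, 138, 135, 135, 138, 146, 150, 150, 149, 148, 149, 149, 145, 133, 110]
198 [80, 55, 38, 34, 33, 37, 68, 110, 142, 144, 133, 132, 123, 99, 79, 92, 97, 104, 127, 138, 145, 147, 148, 146, 143, 132, 109, 102, 100, 97]
201 [76, 84, 47, 32, 27, 50, 123, 131, 90, 44, 24, 22, 22, 21, 22, 22, 22, 30, 30, 33, 57, 125, 130, 110, 102, 99, 97, 96, 98, 98]
204 [88, 95, 94, 96, 105, 106, 111, 104, 47, 22, 21, 22, 23, 24, 23, 26, 30, 30, 30, 28, 34, 87, 129, 104, 96, 98, 98, 98, 96, 94]
207 [95, 105, 113, 115, 113, 101, 98, 94, 53, 23, 18, 17, 18, 20, 21, 25, 27, 24, 23, 22, 21, 45, 91, 97, 98, 96, 94, 94,
[... 1067 characters left out ...]
 222, 230, 240, 241, 241, 241, 241, 242, 242, 242, 242, 241, 241, 241, 242, 243]
234 [220, 221, 220, 219, 224, 221, 225, 234, 240, 243, 244, 245, 245, 244, 243, 242, 241, 241, 241, 242, 242, 243, 242, 241, 241, 241, 242, 243, 243, 243]
237 [240, 227, 186, 164, 192, 225, 238, 241, 239, 230, 229, 225, 228, 231, 233, 240, 241, 242, 242, 242, 243, 242, 241, 241, 241, 242, 242, 243, 244, 243]
240 [240, 202, 176, 185, 235, 242, 242, 241, 241, 241, 240, 240, 241, 240, 225, 226, 240, 243, 243, 242, 241, 241, 241, 241, 242, 243, 243, 244, 243, 242]
243 [243, 242, 237, 220, 208, 229, 233, 240, 241, 240, 241, 241, 242, 242, 241, 242, 242, 242, 241, 241, 241, 241, 241, 242, 243, 243, 243, 242, 241, 233]
```

```bash
python3 -m jog '0 0 0 30 0;0 8 1 30 0;0 0 0 0 0;0 0 0 0 0;0 0 0 0 0' | egrep 'tcp|wri|rot'; python3 -m jog '0 0 0 -61 0;0 0 0 0 0;0 0 0 0 0'; python3 - <<'E'
from h import *
s=cap("scene","pics/s10.png"); print(head(s,(309,190,338,236)))
g=cv2.cvtColor(s["pixels"],cv2.COLOR_RGB2GRAY)
for v in range(198,234,3): print(v,[int(k) for k in g[v,307:339]])
E
```

```text
tcp_pos: [0.5278, -0.0006, 0.0923]
ee_rot: [[0.991, 0.137, -0.005], [0.137, -0.991, -0.001], [-0.005, 0.0, -1.0]]
wrist_force: [-0.1, -0.3, -2.8]
time_s: 46.0
tcp_pos: [0.5298, -0.0003, 0.0338]
ee_rot: [[0.991, 0.137, -0.001], [0.137, -0.991, -0.001], [-0.001, 0.001, -1.0]]
wrist_force: [0.4, -0.0, -2.9]
gripper_width: 0.226
gripper_force: 30.0
(((321.0792541503906, 208.10287475585938), (39.504608154296875, 16.343900680541992), 70.82099914550781), (320.5802130898021, 208.39208523592083))
198 [65, 57, 48, 49, 47, 39, 34, 33, 33, 33, 44, 34, 24, 23, 21, 23, 21, 30, 32, 42, 86, 141, 146, 145, 148, 149, 149, 137, 130, 106, 98, 99]
201 [79, 69, 76, 90, 51, 34, 31, 29, 24, 22, 21, 21, 22, 23, 23, 29, 32, 31, 30, 25, 35, 93, 144, 150, 143, 109, 101, 99, 99, 99, 97, 96]
204 [59, 40, 66, 65, 61, 83, 93, 89, 59, 27, 17, 18, 17, 20, 20, 20, 25, 27, 25, 23, 22, 40, 99, 132, 119, 101, 97, 95, 94, 93, 95, 99]
207 [18, 38, 93, 99, 98, 98, 98, 97, 92, 48, 23, 20, 16, 20, 19, 18, 19, 28, 31, 38, 50, 61, 62, 85, 95, 94, 93, 95, 98, 99, 99, 98]
210 [18, 34, 82, 103, 105, 105, 106, 106, 104, 95, 58, 46,
[... 459 characters left out ...]
33, 29, 25, 24, 24, 25, 67, 140, 142, 140, 134, 108, 102]
222 [148, 144, 139, 135, 141, 185, 234, 240, 240, 240, 235, 198, 168, 110, 55, 34, 32, 30, 29, 28, 33, 32, 44, 74, 126, 164, 172, 174, 172, 171, 168, 168]
225 [135, 136, 143, 177, 234, 240, 240, 239, 234, 230, 189, 112, 124, 155, 157, 146, 127, 108, 78, 85, 158, 174, 208, 236, 237, 221, 235, 215, 207, 211, 233, 220]
228 [146, 171, 212, 221, 221, 220, 218, 218, 217, 216, 210, 168, 118, 98, 91, 88, 82, 83, 121, 194, 235, 241, 241, 242, 242, 242, 241, 240, 240, 242, 243, 242]
231 [200, 219, 219, 219, 218, 218, 219, 218, 217, 217, 219, 219, 218, 221, 221, 220, 222, 238, 241, 241, 242, 242, 243, 242, 241, 241, 241, 242, 243, 243, 243, 243]
```

```bash
python3 -m jog '0 0 0 30 0;0 0 0 35 0;0 0 0 0 0;0 0 0 0 0' | egrep 'tcp|wri'; python3 - <<'E'
from h import *
s=cap("scene","pics/s11.png"); 
print(proj(s,[(.571,.0071,z) for z in(.05,.044,.036,.030,.026,.018)]).round(1).tolist())
g9=cv2.cvtColor(cv2.imread("pics/s9.png"),cv2.COLOR_BGR2GRAY)
g=cv2.cvtColor(s["pixels"],cv2.COLOR_RGB2GRAY)
for v in range(212,232): print(v,[int(k) for k in g9[v,314:330]],[int(k) for k in g[v,314:330]])
E
```

```text
tcp_pos: [0.529, -0.0002, 0.0986]
wrist_force: [0.3, -0.4, -4.7]
[[321.2, 218.1], [321.2, 219.7], [321.2, 221.9], [321.3, 223.5], [321.3, 224.6], [321.3, 226.8]]
212 [141, 143, 148, 149, 143, 123, 117, 106, 107, 120, 135, 139, 142, 139, 137, 137] [141, 143, 148, 151, 148, 143, 140, 138, 140, 141, 143, 143, 142, 140, 137, 137]
213 [144, 148, 152, 148, 142, 137, 136, 136, 138, 140, 143, 141, 140, 137, 138, 144] [144, 148, 151, 148, 141, 139, 138, 139, 141, 142, 143, 142, 139, 137, 138, 144]
214 [148, 151, 148, 143, 138, 138, 141, 142, 144, 144, 143, 139, 137, 138, 144, 147] [148, 151, 148, 143, 138, 137, 139, 141, 142, 143, 142, 139, 137, 138, 143, 148]
215 [151, 148, 153, 149, 131, 134, 151, 155, 160, 159, 148, 139, 137, 142, 147, 147] [150, 148, 152, 148, 131, 130, 141, 142, 145, 142, 139, 135, 136, 141, 146, 146]
216 [146, 148, 179, 152, 118, 140, 173, 179, 188, 185, 170, 145, 135, 143, 145, 147] [146, 148, 179, 151, 112, 109, 136, 152, 169, 147, 134, 129, 133, 142, 145, 147]
217 [144, 167, 202, 132, 124, 175, 194, 197, 197, 196, 192, 170, 157, 146, 139, 147] [143, 167, 201, 129, 97
[... 1633 characters left out ...]
1, 85, 84, 84, 85, 76, 80, 122, 201, 235, 240]
228 [216, 216, 216, 209, 168, 117, 98, 92, 88, 86, 87, 122, 193, 234, 240, 241] [227, 219, 215, 209, 167, 117, 98, 91, 87, 86, 87, 121, 192, 234, 240, 241]
229 [217, 216, 216, 217, 212, 174, 155, 141, 138, 148, 169, 199, 234, 240, 241, 241] [237, 228, 219, 216, 211, 173, 155, 140, 138, 147, 169, 199, 234, 240, 241, 241]
230 [218, 218, 218, 225, 227, 225, 223, 215, 215, 224, 235, 238, 240, 241, 242, 242] [240, 237, 228, 227, 227, 225, 224, 215, 214, 224, 235, 237, 240, 241, 242, 242]
231 [227, 226, 229, 238, 239, 239, 240, 241, 241, 240, 240, 240, 241, 241, 242, 242] [240, 239, 239, 239, 239, 239, 240, 240, 241, 240, 241, 241, 241, 241, 242, 242]
```

```bash
python3 -m jog '0 -22 42 0 0;0 -22 42 0 0;0 -22 42 0 0;0 -22 42 0 0;0 -22 42 0 0'|egrep 'tcp|grip';python3 -m jog '0 -22 42 0 0;0 -9.2 11.3 0 0;0 0 0 0 0;0 0 0 0 0'; python3 - <<'E'
import cv2,numpy as np
a=cv2.imread("pics/s9.png",0).astype(np.float32);b=cv2.imread("pics/s11.png",0).astype(np.float32)
# pin head template (bright disc+edge) from s9, matched in upsampled s11
U=lambda i:cv2.resize(i[205:240,305:340],(0,0),fx=8,fy=8,interpolation=cv2.INTER_CUBIC)
A,B=U(a),U(b)
for (y0,y1) in((217,222),(218,222)):
    T=A[(y0-205)*8:(y1-205)*8,(318-305)*8:(326-305)*8]
    R=cv2.matchTemplate(B[:, (316-305)*8:(328-305)*8],T,cv2.TM_CCOEFF_NORMED); _,m,_,p=cv2.minMaxLoc(R); print(m,p[0]/8-2,p[1]/8-(y0-205))
E
```

```text
tcp_pos: [0.4182, 0.2105, 0.0973]
gripper_width: 0.222
gripper_force: 30.0
time_s: 47.72
tcp_pos: [0.3884, 0.2621, 0.0979]
ee_rot: [[0.991, 0.136, -0.001], [0.136, -0.991, -0.001], [-0.001, 0.001, -1.0]]
wrist_force: [0.2, -0.7, -4.9]
gripper_width: 0.228
gripper_force: 30.0
0.6837247610092163 1.0 0.5
0.7007361650466919 1.875 2.75
```

```bash
python3 -m jog '0 -0.5 0.9 -30 0;0 0 0 -25 0;0 0 0 0 0;0 0 0 0 0'|egrep 'tcp|wri'; for i in 1 2 3 ; do python3 -m jog '0 0 0 -5 0;0 0 0 -5 0;0 0 0 0 0;0 0 0 0 0'|egrep 'tcp|wri'; done
```

```text
tcp_pos: [0.389, 0.2641, 0.0442]
wrist_force: [-0.1, -0.5, -3.7]
tcp_pos: [0.3881, 0.2642, 0.0335]
wrist_force: [1.0, -0.0, -4.3]
tcp_pos: [0.388, 0.264, 0.0233]
wrist_force: [0.9, -0.5, -3.4]
tcp_pos: [0.3877, 0.2637, 0.0131]
wrist_force: [-1.3, 0.4, -3.5]
```

```bash
python3 - <<'E'
from h import *
s=cap("scene","pics/s12.png"); g=cv2.cvtColor(s["pixels"],cv2.COLOR_RGB2GRAY); g0=cv2.imread("pics/scene0.png",0)
for v in range(142,182,3): print(v,[int(k) for k in g0[v,326:352]],[int(k) for k in g[v,326:352]])
E
```

```text
142 [134, 134, 137, 138, 131, 130, 128, 123, 121, 123, 137, 140, 139, 138, 136, 135, 136, 139, 140, 139, 139, 141, 146, 150, 152, 152] [45, 50, 49, 43, 43, 83, 121, 121, 119, 121, 136, 140, 139, 138, 136, 135, 137, 139, 141, 138, 128, 124, 108, 102, 102, 102]
145 [141, 140, 140, 139, 139, 138, 140, 139, 140, 139, 138, 138, 141, 141, 143, 142, 140, 139, 140, 141, 144, 149, 150, 151, 150, 149] [65, 38, 33, 39, 70, 118, 138, 138, 138, 138, 129, 127, 137, 140, 143, 143, 141, 136, 107, 98, 97, 101, 102, 101, 101, 101]
148 [140, 140, 141, 140, 139, 140, 139, 136, 125, 125, 126, 121, 121, 127, 131, 140, 144, 144, 144, 147, 149, 150, 149, 149, 146, 144] [58, 36, 43, 104, 132, 101, 58, 34, 27, 23, 20, 22, 28, 34, 44, 81, 119, 103, 101, 103, 124, 107, 101, 99, 98, 97]
151 [140, 139, 140, 141, 141, 130, 79, 44, 33, 31, 29, 30, 30, 29, 30, 44, 83, 140, 149, 150, 148, 144, 143, 143, 144, 145] [54, 52, 62, 130, 136, 62, 21, 20, 21, 23, 20, 28, 30, 28, 24, 32, 75, 96, 101, 101, 99, 97, 97, 97, 97, 97]
154 [180, 181, 188, 176, 164, 127, 58, 32, 30, 30, 28, 29, 30, 27, 26, 24, 57, 135, 143, 142, 143,
[... 1690 characters left out ...]
6, 129, 115, 142, 146, 147, 148, 147] [192, 197, 200, 195, 195, 196, 199, 208, 216, 220, 222, 223, 222, 221, 221, 221, 217, 210, 178, 131, 116, 141, 146, 149, 149, 148]
178 [134, 132, 134, 134, 129, 131, 146, 174, 189, 197, 204, 204, 211, 211, 210, 199, 152, 119, 120, 140, 146, 147, 146, 145, 145, 144] [135, 133, 135, 134, 130, 132, 146, 175, 190, 198, 206, 205, 212, 212, 211, 201, 154, 120, 122, 140, 147, 148, 146, 147, 147, 144]
181 [132, 132, 134, 135, 139, 141, 141, 143, 143, 144, 146, 147, 146, 145, 139, 146, 146, 145, 146, 145, 145, 145, 143, 143, 145, 147] [132, 133, 134, 136, 139, 142, 143, 144, 143, 145, 147, 147, 147, 146, 140, 147, 146, 146, 147, 146, 147, 145, 145, 144, 145, 147]
```

```bash
python3 -m jog '0 0 0 -2 0;0 0 0 -2 0;0 0 0 0 0;0 0 0 0 0'|egrep 'tcp|wri';  python3 -m jog '0 0 0 -1 0;0 0 0 0 0;0 0 0 0 0'|egrep 'tcp|wri'; python3 - <<'E'
from h import *
s=cap("scene","pics/s13.png"); g=cv2.cvtColor(s["pixels"],cv2.COLOR_RGB2GRAY); g0=cv2.imread("pics/scene0.png",0)
for v in range(148,175,3): print(v,[int(k) for k in g0[v,329:346]],[int(k) for k in g[v,329:346]])
E
```

```text
tcp_pos: [0.3881, 0.2641, 0.0094]
wrist_force: [-0.0, -0.2, -1.7]
tcp_pos: [0.3881, 0.2642, 0.0085]
wrist_force: [0.8, 0.7, -0.2]
148 [140, 139, 140, 139, 136, 125, 125, 126, 121, 121, 127, 131, 140, 144, 144, 144, 147] [67, 116, 138, 138, 137, 125, 120, 119, 118, 116, 119, 131, 138, 126, 103, 100, 116]
151 [141, 141, 130, 79, 44, 33, 31, 29, 30, 30, 29, 30, 44, 83, 140, 149, 150] [108, 138, 130, 64, 27, 22, 22, 21, 22, 22, 26, 30, 32, 58, 95, 101, 101]
154 [176, 164, 127, 58, 32, 30, 30, 28, 29, 30, 27, 26, 24, 57, 135, 143, 142] [125, 125, 103, 46, 18, 19, 19, 21, 30, 30, 28, 25, 22, 36, 91, 96, 96]
157 [185, 174, 127, 63, 34, 30, 29, 27, 27, 27, 23, 23, 24, 59, 135, 147, 146] [103, 100, 85, 41, 23, 18, 16, 22, 28, 27, 25, 26, 37, 53, 93, 99, 98]
160 [184, 182, 132, 92, 84, 83, 80, 71, 69, 65, 66, 61, 53, 62, 93, 95, 100] [110, 103, 89, 55, 47, 48, 53, 75, 77, 72, 68, 60, 56, 59, 89, 95, 98]
163 [170, 187, 155, 98, 87, 87, 84, 81, 77, 73, 68, 60, 54, 67, 98, 101, 98] [131, 142, 125, 89, 82, 69, 67, 79, 79, 75, 69, 61, 56, 62, 98, 102, 100]
166 [232, 229, 182, 89, 72, 80, 82, 79, 76, 71, 63, 53, 48, 80, 142, 152, 152] [229, 229, 212, 105, 65, 72, 79, 76, 74, 69, 61, 52, 40, 70, 142, 153, 154]
169 [190, 186, 160, 78, 37, 28, 28, 28, 25, 26, 22, 22, 42, 112, 178, 189, 213] [191, 190, 182, 103, 49, 30, 28, 28, 27, 25, 22, 21, 36, 92, 153, 187, 214]
172 [187, 185, 182, 176, 169, 150, 131, 142, 148, 151, 162, 210, 216, 220, 220, 219, 213] [188, 187, 183, 178, 173, 169, 154, 139, 159, 161, 182, 201, 215, 219, 221, 220, 214]
```

```bash
python3 -m jog '0.45 0 0 0 0;0.45 0 0 0 0;0.45 0 0 0 0;0.45 7 0.7 0 0;0.45 7 0.7 0 0'|egrep 'tcp|wri|wid';python3 -m jog '0.45 0 0 0 0;0.45 0 0 0 0;0 0 0 0 0;0 0 0 0 0;0 0 0 0 0'; python3 -m jog '0 0 0 0 0;0 0 0 8 0;0 0 0 20 0;0 0 0 30 0;0 0 0 20 0'; python3 -m jog '0 20 -40 0 0;0 20 -40 0 0;0 20 -40 0 0;0 20 -40 0 0;0 20 -40 0 0'|egrep 'tcp|grip'
```

```text
tcp_pos: [0.4027, 0.2657, 0.0085]
wrist_force: [-0.1, -0.1, 0.5]
gripper_width: 0.445
time_s: 51.95
tcp_pos: [0.402, 0.2655, 0.0084]
ee_rot: [[0.991, 0.137, 0.0], [0.137, -0.991, 0.0], [0.0, -0.0, -1.0]]
wrist_force: [-0.2, 0.9, -0.5]
gripper_width: 0.226
gripper_force: 30.0
time_s: 52.58
tcp_pos: [0.4018, 0.2653, 0.0875]
ee_rot: [[0.991, 0.137, -0.0], [0.137, -0.991, 0.0], [0.0, -0.0, -1.0]]
wrist_force: [1.1, -0.3, -3.7]
gripper_width: 0.225
gripper_force: 30.0
tcp_pos: [0.5017, 0.0639, 0.0863]
gripper_width: 0.23
gripper_force: 30.0
```

```bash
python3 -m jog '0 18 -31 0 0;0 18 -32 0 0;0 0 0 0 0;0 0 0 0 0'|egrep 'tcp|wri';python3 -m jog '0 0 0 -20 0;0 0 0 -20 0;0 0 0 0 0;0 0 0 0 0'|egrep 'tcp|wri'; for i in 1 2 ; do python3 -m jog '0 0 0 -2 0;0 0 0 -2 0;0 0 0 0 0;0 0 0 0 0'|egrep 'tcp|wri'; done
```

```text
tcp_pos: [0.537, 0.0023, 0.086]
wrist_force: [0.3, -0.2, -3.0]
tcp_pos: [0.5384, 0.0031, 0.0472]
wrist_force: [-0.0, 0.4, -3.8]
tcp_pos: [0.5381, 0.0024, 0.0425]
wrist_force: [0.5, -0.7, -3.7]
tcp_pos: [0.538, 0.0025, 0.0383]
wrist_force: [-0.9, 0.2, -2.4]
```

```bash
for i in 1 2 3 4; do python3 -m jog '0 0 0 -1 0;0 0 0 0 0;0 0 0 0 0'|egrep 'tcp|wri'; done
```

```text
tcp_pos: [0.5381, 0.0025, 0.0374]
wrist_force: [-0.1, 0.1, -3.2]
tcp_pos: [0.5381, 0.0025, 0.0365]
wrist_force: [0.0, -0.7, -2.9]
tcp_pos: [0.5381, 0.0024, 0.0363]
wrist_force: [-2.7, 1.0, 5.9]
tcp_pos: [0.538, 0.0024, 0.0362]
wrist_force: [-6.8, 0.7, 11.7]
```

```bash
python3 -m jog '0 0 0 20 0;0 0 0 34 0;0 -22 42 0 0;0 -22 42 0 0;0 -22 42 0 0'|egrep 'tcp|grip';python3 -m jog '0 -22 42 0 0;0 -22 42 0 0;0 -22 42 0 0;0 -4 11.3 0 0;0 0 0 0 0'|egrep 'tcp|grip';python3 -m jog '0 0 0 -20 0;0 0 0 -15 0;0 0 0 0 0;0 0 0 0 0;0 0 0 0 0'
```

```text
tcp_pos: [0.4713, 0.1295, 0.088]
gripper_width: 0.229
gripper_force: 30.0
tcp_pos: [0.4017, 0.2662, 0.088]
gripper_width: 0.224
gripper_force: 30.0
time_s: 58.58
tcp_pos: [0.4026, 0.2659, 0.0541]
ee_rot: [[0.991, 0.137, 0.001], [0.137, -0.991, 0.001], [0.001, -0.001, -1.0]]
wrist_force: [0.0, -0.3, -2.9]
gripper_width: 0.225
gripper_force: 30.0
```

```bash
python3 -m jog '0 -0.5 -0.4 -20 0;0 0 0 -18 0;0 0 0 0 0;0 0 0 0 0'|egrep 'tcp|wri';python3 -m jog '0 0 0 -4 0;0 0 0 -2.5 0;0 0 0 0 0;0 0 0 0 0'|egrep 'tcp|wri'; python3 -m jog '0 0 0 -1 0;0 0 0 0 0;0 0 0 0 0'|egrep 'tcp|wri'
```

```text
tcp_pos: [0.4022, 0.266, 0.0163]
wrist_force: [-0.2, -0.4, -3.5]
tcp_pos: [0.4016, 0.2654, 0.009]
wrist_force: [-0.7, -0.5, -1.7]
tcp_pos: [0.4016, 0.2656, 0.0084]
wrist_force: [-2.7, -0.1, 3.5]
```

Seated. Release, lift straight up, back away, and take the last look.

```bash
python3 -m jog '0.45 0 0 0 0;0.45 0 0 0 0;0.45 0 0 0 0;0.45 0 0 15 0;0.45 0 0 35 0'|egrep 'tcp|wid';python3 -m jog '0.45 0 0 50 0;0.45 0 0 50 0;0.45 -20 50 0 0;0.45 -20 50 0 0;0.45 -20 50 0 0'|egrep 'tcp|wid';python3 -m jog '0.45 -20 50 0 0;0.45 -20 50 0 0;0.45 0 0 0 0;0.45 0 0 0 0'|egrep 'tcp|wid'
python3 - <<'E'
from h import *
s=cap("scene","pics/s20.png");t=cap("top","pics/t20.png")
a=cv2.resize(t["pixels"][130:290,225:395,::-1],(0,0),fx=2.6,fy=2.6,interpolation=cv2.INTER_CUBIC)
b=cv2.resize(s["pixels"][140:290,280:400,::-1],(0,0),fx=2.9,fy=2.9,interpolation=cv2.INTER_CUBIC)
im=np.zeros((440,800,3),np.uint8);im[:a.shape[0],:a.shape[1]]=a;im[:b.shape[0],450:450+b.shape[1]]=b;cv2.imwrite("pics/d20.png",im)
E
```

```text
tcp_pos: [0.4007, 0.2643, 0.057]
gripper_width: 0.447
tcp_pos: [0.3409, 0.4167, 0.1582]
gripper_width: 0.45
tcp_pos: [0.3013, 0.5147, 0.1573]
gripper_width: 0.45
```

View pics/d20.png

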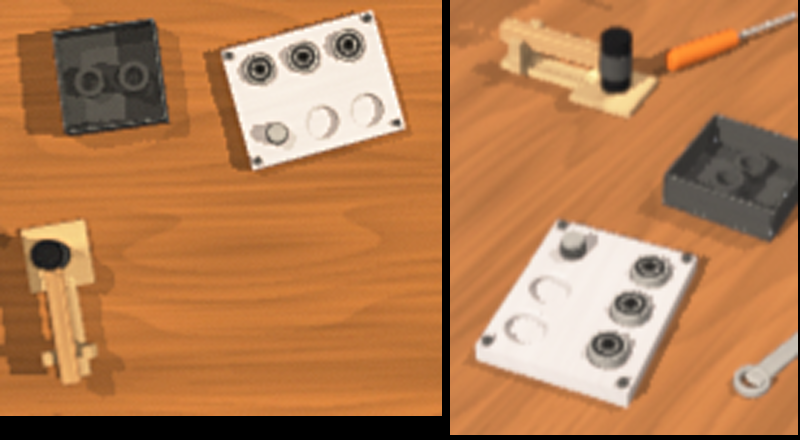

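Bearings are flat in three pockets, the pin is down, the bushes are in the tin (one stacked on another), and the mallet is on its rest with the handle in the fork.

```bash
python3 -c "
from station import r;print(r.finish_job())"
```

```text
the job is handed in; nothing more can be done
None
```

The job is handed in with no verdict returned: all three bushes are in the scrap tin (one seems to rest on another), the three bearings lie flat in pockets 0, 1 and 2, the pin was driven with the mallet until it stopped dead at its fully-down height, and the mallet is back on its rest.

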